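Nest the tray inserts and set the hold-down vacuum

TASK

Swing the vacuum lever back to its shut stop. Then fit every white insert that lies on the bench into the place of its shape in the ribbed nest tray, turned so that it drops down flush with the rim; with all of them in and the lever still shut, swing the lever round until it lines up with the brass pointer under it. Leave the rolls, bottle, jar, case and screwdriver where they are.

Things in the scene. Friction and masses are not known exactly. Their poses are not given: they have to be found in the camera images.
- insert_l: loose white plastic insert, L of four 40 mm cells, 113.6 x 73.6 overall. Cell centres, own frame (x, y) mm: (3,-30) (3,10) (3,50) (-37,-30). Slab 20 mm thick, edges 3.2 mm inside its cells; on it a 24 mm square grip post, top 48 mm above the underside, faces along own x, y. Origin: under the post, at the underside; z up. Starts flat, any yaw; may be absent
- insert_s: loose white plastic insert, S (zigzag) of four 40 mm cells, 113.6 x 73.6 overall. Cell centres, own frame (x, y) mm: (-40,-20) (0,-20) (0,20) (40,20). A half turn fits as well. Slab 20 mm thick, edges 3.2 mm inside its cells; on it a 24 mm square grip post, top 48 mm above the underside, faces along own x, y. Origin: under the post, at the underside; z up. Starts flat, any yaw; may be absent
- insert_t: loose white plastic insert, T of four 40 mm cells, 113.6 x 73.6 overall. Cell centres, own frame (x, y) mm: (-40,5) (0,5) (40,5) (0,-35). Slab 20 mm thick, edges 3.2 mm inside its cells; on it a 24 mm square grip post, top 48 mm above the underside, faces along own x, y. Origin: under the post, at the underside; z up. Starts flat, any yaw; may be absent
- insert_v: loose white plastic insert, V (corner) of three 40 mm cells, 73.6 x 73.6 overall. Cell centres, own frame (x, y) mm: (-5,-35) (-5,5) (35,5). Slab 20 mm thick, edges 3.2 mm inside its cells; on it a 24 mm square grip post, top 48 mm above the underside, faces along own x, y. Origin: under the post, at the underside; z up. Starts flat, any yaw; may be absent
- insert_bar: loose white plastic insert, straight bar of three 40 mm cells, 113.6 x 33.6, long along its own x, grip at its middle. A half turn fits as well. Slab 20 mm thick, edges 3.2 mm inside its cells; on it a 24 mm square grip post, top 48 mm above the underside, faces along own x, y. Origin: under the post, at the underside; z up. Starts flat, any yaw; may be absent
- insert_short: loose white plastic insert, short bar of two 40 mm cells, 33.6 x 73.6, long along its own y, grip at its middle. A half turn fits as well. Slab 20 mm thick, edges 3.2 mm inside its cells; on it a 24 mm square grip post, top 48 mm above the underside, faces along own x, y. Origin: under the post, at the underside; z up. Starts flat, any yaw; may be absent
- seat_l (a point): point on the tray's floor, 6 mm above the bench, where the origin of insert_l lies when seated; seated, the insert's own x, y axes are along the tray's
- seat_s (a point): point on the tray's floor, 6 mm above the bench, where the origin of insert_s lies when seated; seated, the insert's own x, y axes are along the tray's
- seat_t (a point): point on the tray's floor, 6 mm above the bench, where the origin of insert_t lies when seated; seated, the insert's own x, y axes are along the tray's
- seat_v (a point): point on the tray's floor, 6 mm above the bench, where the origin of insert_v lies when seated; seated, the insert's own x, y axes are along the tray's
- seat_bar (a point): point on the tray's floor, 6 mm above the bench, where the origin of insert_bar lies when seated; seated, the insert's own x, y axes are along the tray's
- seat_short (a point): point on the tray's floor, 6 mm above the bench, where the origin of insert_short lies when seated; seated, the insert's own x, y axes are along the tray's
- tray: grey nest tray fixed to the bench, 184 (own x) x 224 (own y) mm. Floor 6 mm up, rim 12 mm wide, 26 mm high: seated slabs are flush with it. Black round-topped ribs, 4 mm wide, 4.5 high, outline six places of 40 mm cells; each shape fits one place only, about 1.2 mm free all round. Origin: centre of its underside; z up
- vac_lever (a joint): swing lever of the vacuum valve, turning about a vertical axis: 0 = shut, against its stop, at most 1.6, growing anticlockwise seen from above. Stays where it is left; about 1.5 N at the grip moves it; the valve is fixed to the bench
- lever_hinge (a point): on the lever's vertical axis, 36 mm above the bench. Its x axis points along the lever to the grip
- lever_grip (a point): top centre of the black round upright grip at the lever's end: 20 mm thick, standing 34 mm clear of the lever's arm (top 82 mm above the bench), 80 mm from the hinge. The valve's plate below is a 116 mm square, 12 mm high. x axis along the lever, outwards
- pointer: flat brass arrow fixed on the valve's plate under the lever, out to 104 mm from the hinge. Origin on the lever's axis; its x axis is the direction the lever must finally point, between 0.6 and 1.3 rad of lever angle
- roll_a: bystander: white film roll standing, 90 mm wide, 75 high; origin at its underside's centre
- roll_b: bystander: white film roll standing, 80 mm wide, 90 high; origin at its underside's centre
- bottle: bystander: drinks bottle, 64 mm wide, 190 high; origin at its underside's centre
- jar: bystander: green glass jar, 60 mm wide, 70 high; origin at its underside's centre
- case: bystander: clear plastic case, 60 x 120 x 35 mm; origin at its underside's centre
- driver: bystander: screwdriver lying, 170 mm long

How it is judged:
On the way, in this order (a step that is already met when the one before it is completed fails the run):
1. the vacuum lever is shut (value of joint vac_lever below 0.12 rad), for 0.2 s.
2. every insert present sits flush in its place, the lever still shut (horizontal distance between insert_l and seat_l below 0.005 m and z of insert_l in the frame of seat_l between -0.003 and 0.003 m and angle between the x axis of insert_l and the x axis of seat_l, either way round below 0.07 rad and angle between each of insert_l, insert_s, insert_t, insert_v, insert_bar, insert_short's own z axis and vertical below 0.05 rad and horizontal distance between insert_s and seat_s below 0.005 m and z of insert_s in the frame of seat_s between -0.003 and 0.003 m and angle between the x axis of insert_s and the x axis of seat_s, either way round below 0.07 rad and horizontal distance between insert_t and seat_t below 0.005 m and z of insert_t in the frame of seat_t between -0.003 and 0.003 m and angle between the x axis of insert_t and the x axis of seat_t, either way round below 0.07 rad and horizontal distance between insert_v and seat_v below 0.005 m and z of insert_v in the frame of seat_v between -0.003 and 0.003 m and angle between the x axis of insert_v and the x axis of seat_v, either way round below 0.07 rad and horizontal distance between insert_bar and seat_bar below 0.005 m and z of insert_bar in the frame of seat_bar between -0.003 and 0.003 m and angle between the x axis of insert_bar and the x axis of seat_bar, either way round below 0.07 rad and horizontal distance between insert_short and seat_short below 0.005 m and z of insert_short in the frame of seat_short between -0.003 and 0.003 m and angle between the x axis of insert_short and the x axis of seat_short, either way round below 0.07 rad and value of joint vac_lever below 0.12 rad), for 0.2 s.
3. the lever lines up with the pointer (angle between the x axis of lever_grip and the x axis of pointer, either way round below 0.09 rad and velocity of joint vac_lever between -0.05 and 0.05 rad/s), for 0.2 s.
At the end, for the whole second after the job is handed in: Every insert present is at its seat within 5 mm, within 3 mm of full depth, square to the tray within 0.07 rad, and level; the lever points along the pointer within 0.09 rad (all of step 3 and horizontal distance between insert_l and seat_l below 0.005 m and z of insert_l in the frame of seat_l between -0.003 and 0.003 m and angle between the x axis of insert_l and the x axis of seat_l, either way round below 0.07 rad and angle between each of insert_l, insert_s, insert_t, insert_v, insert_bar, insert_short's own z axis and vertical below 0.05 rad and horizontal distance between insert_s and seat_s below 0.005 m and z of insert_s in the frame of seat_s between -0.003 and 0.003 m and angle between the x axis of insert_s and the x axis of seat_s, either way round below 0.07 rad and horizontal distance between insert_t and seat_t below 0.005 m and z of insert_t in the frame of seat_t between -0.003 and 0.003 m and angle between the x axis of insert_t and the x axis of seat_t, either way round below 0.07 rad and horizontal distance between insert_v and seat_v below 0.005 m and z of insert_v in the frame of seat_v between -0.003 and 0.003 m and angle between the x axis of insert_v and the x axis of seat_v, either way round below 0.07 rad and horizontal distance between insert_bar and seat_bar below 0.005 m and z of insert_bar in the frame of seat_bar between -0.003 and 0.003 m and angle between the x axis of insert_bar and the x axis of seat_bar, either way round below 0.07 rad and horizontal distance between insert_short and seat_short below 0.005 m and z of insert_short in the frame of seat_short between -0.003 and 0.003 m and angle between the x axis of insert_short and the x axis of seat_short, either way round below 0.07 rad); the robot touches nothing.
It fails at once if a bystander is pushed more than 40 mm (distance of any of roll_a, roll_b, bottle, jar, case, driver from where it was at the start of the episode above 0.04 m).
It fails at once if a standing bystander is tipped over (angle between any of roll_a, roll_b, bottle, jar, case's own z axis and vertical above 0.6 rad).
Of insert_l, insert_s, insert_t, insert_v, insert_bar, insert_short only 4 to 6 are there at a start; the rules pass over those that are not, and their reading is None.
At some moment in a run one of insert_l, insert_s, insert_t, insert_v, insert_bar, insert_short may be knocked a few centimetres aside while the robot is not near it.
Once in a run the grip may slacken for a moment while it holds something.
It also fails if it takes over 210 s, if anything falls off the work surface, if the arm or the gripper's body presses on something with over 40 N, if the wrist force passes 120 N, or if a joint passes its speed limit or range.

ROBOT

A 6-joint arm with a two-finger parallel gripper is mounted at the origin on the work surface. World frame = base frame: x ahead of the robot, y to its left, z up, the work surface at z = 0. Lengths are in m, angles in rad, forces in N, time in s.
With the tool pointing down it reaches from about 0.25 to 0.775 m from the base axis. Payload 4 kg.
Tool frame: the origin (TCP) lies at the very end of the fingers, on their centre line; the grasp point (between the pads) lies 19 mm behind it (robot.tcp_to_grasp is the distance from the TCP to the grasp point, in m); z points along the fingers, y is the line along which they close (so a half turn about z gives the same grasp; the last joint's range is limited). The gripper opens to 94 mm and grips with 3 to 60 N. Pads are 16 mm wide; open, the fingers measure 119 mm over their backs; the gripper's body (75 mm by 177 mm) begins 78 mm behind the grasp point.
Start: joints at [-1.378, 0.087, 1.371, -0, 1.684, -0.103], TCP at [0.16, -0.526, 0.167] pointing down, gripper open.
Joint ranges: [-3.1, 3.1], [-0.76, 2.03], [0.27, 2.55], [-1.08, 4.22], [0.17, 2.65], [-2.57, 2.57]. Speed limits (rad/s): [2.79, 2.79, 3.14, 3.14, 3.14, 3.14].

INTERFACE

Orientations are given as [roll, pitch, yaw] about the fixed x, y, z axes, in that order (R = Rz(yaw) Ry(pitch) Rx(roll)).
In Python, from bench import robot gives the robot as it stands.
- The arm moves only by the shell command python3 nudge.py 'ROWS'. ROWS is rows parted by semicolons, their numbers by spaces, 1 to 20 of them, each of 5 numbers: the finger opening in m, then dx, dy, dz in m, then a turn about the tool's z in rad; each row shifts and turns the commanded pose from where the row before left it, along the tool's axes as they then stand; what a row does not reach is not made up. A row lasts 1/12 s, in which the tool goes at most 0.0417 m and 0.125 rad, less where a joint would pass 70% of its speed; a pose out of reach is approached as far as the arm can. The fingers move at their own pace and stop on an object; the grip force is fixed at half the most. Time passes only in rows, so rows that do not move let the fingers close. It prints the time, the measured TCP pose, the force, the opening and the grip force at its end.
- robot.get_obs(): the state, without advancing time (a new reading comes with each control period).
- robot.snapshot(name): name is "scene" or "top" or "wrist"; returns a dict with "color" (400x640x3 uint8, blue, green, red), "fx", "fy", "cx", "cy" (pixels), "extrinsics" (4x4, takes a point from world to camera coordinates). Camera axes: x right, y down, z forward; pixel columns grow to the right and rows downward; lengths in m; the calibration is good to about 2 mm. A picture is of the moment at which its call begins. There is no depth.
- robot.close_job(): hands the job in; it is judged then, once.
The state is a dict: "time": time; "joint_positions": joint angles; "qvel": joint speeds; "joint_torque": joint torques, N m; "tool_pos": TCP position; "ee_rot": TCP orientation; "wrist_force": force on the tool from outside, world axes, zero at the start; "wrist_torque": the same for the moment, N m; "width": finger opening in m; "finger_force": force on a finger pad.
Only numpy, scipy, OpenCV 4.12 (cv2) and the standard library are available. Lean on these libraries where they do the work, as an engineer would, in place of code of your own. Each camera call takes 0.05 s, during which the arm holds its last target. There are 200 camera calls.

## Working session

There is one attempt and no reset: what is moved stays moved. The work goes in short steps, Python scripts to look and compute and a shell command to move; the robot and the scene stay as the last step left them, time stands still between calls to the robot, and variables do not carry over. Pictures are saved under pics/ and viewed, at most 14 in all, crops included, and the job is handed in when it is done.

```bash
ls; mkdir -p pics; python3 - <<'E'
from bench import robot
import cv2,numpy as np
for n in("scene","top"):
    s=robot.snapshot(n); cv2.imwrite(f"pics/{n}0.png",s["color"]); np.savez(f"pics/{n}0.npz",**s)
    print(n,s["fx"],s["cx"],s["cy"],np.round(s["extrinsics"],4).tolist())
print(robot.get_obs())
E
```

```text
bench.py
nudge.py
pics
scene 486.1095959040888 315.05820821212785 198.05239008585357 [[0.2644, 0.9644, -0.0089, -0.1071], [0.8146, -0.2283, -0.5332, -0.3905], [-0.5162, 0.1337, -0.846, 1.594], [0.0, 0.0, 0.0, 1.0]]
top 492.34742110105 312.0092572775618 197.16204441312794 [[-0.0275, -0.9996, 0.0021, -0.0095], [-0.9841, 0.0267, -0.1755, 0.5469], [0.1754, -0.0069, -0.9845, 1.3351], [0.0, 0.0, 0.0, 1.0]]
{'time': 0.1, 'joint_positions': array([-1.37808633e+00,  8.78968692e-02,  1.37210700e+00, -7.41624493e-06,
        1.68363888e+00, -1.03105760e-01]), 'qvel': array([ 0.0010374 , -0.000477  , -0.00427759,  0.00192765, -0.00196665,
       -0.00167572]), 'joint_torque': array([ 2.63321308e-03, -3.41251194e+01, -3.03301978e+01,  7.20780459e-02,
        3.03666014e-02, -9.29502994e-05]), 'tool_pos': array([ 0.16021232, -0.52553138,  0.16601074]), 'ee_rot': array([-3.13955268e+00, -2.03670967e-04,  2.95814719e-01]), 'wrist_force': array([ 0.04037975,  1.00339535, -0.27080867]), 'wrist_torque': array([-0.05650787, -0.02633709,  0.01493964]), 'finger_force': 0.0, 'width': 0.09424857738701117}
```
View pics/top0.png

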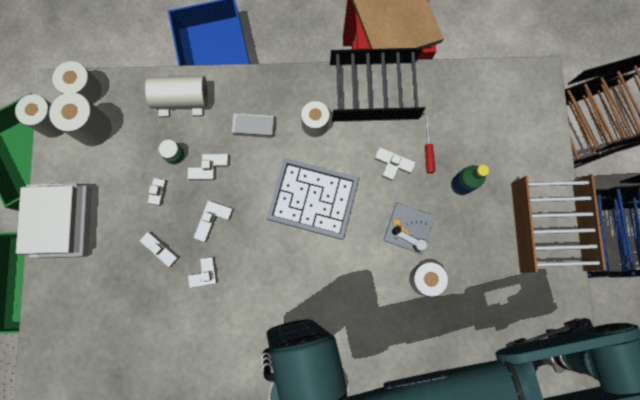

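View pics/scene0.png

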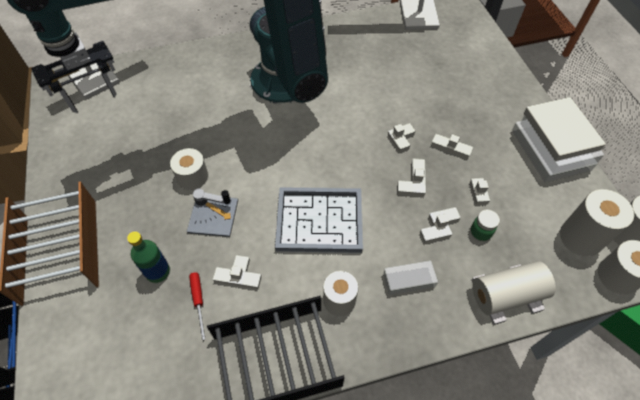

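The top view shows the tray at (313,198) and the lever at (408,232). The inserts are S (208,166), short (156,191), L (212,220), bar (158,248), V (202,273) and T (395,162), so all six are present. I'll zoom in next.

```bash
python3 - <<'E'
import cv2,numpy as np
t=cv2.imread("pics/top0.png")
a=cv2.resize(t[150:265,255:445],None,fx=4.2,fy=4.2,interpolation=cv2.INTER_CUBIC)
cv2.imwrite("pics/c0.png",a)
# tilings with fixed orientations
P=dict(l=[(3,-30),(3,10),(3,50),(-37,-30)],s=[(-40,-20),(0,-20),(0,20),(40,20)],t=[(-40,5),(0,5),(40,5),(0,-35)],v=[(-5,-35),(-5,5),(35,5)],bar=[(-40,0),(0,0),(40,0)],short=[(0,-20),(0,20)])
def cells(k):
    a=np.array(P[k]); m=a[0]; return (a-m)//40, m
names=list(P); out=[]
def rec(i,occ,pl):
    if i==6: out.append(dict(pl)); return
    k=names[i]; c,m=cells(k)
    for x in range(4):
        for y in range(5):
            s={(int(x+a),int(y+b)) for a,b in c}
            if all(0<=a<4 and 0<=b<5 for a,b in s) and not s&occ:
                pl[k]=(x,y); rec(i+1,occ|s,pl)
rec(0,set(),{})
print(len(out))
for o in out:
    G=[['.']*4 for _ in range(5)]
    seat={}
    for k,(x,y) in o.items():
        c,m=cells(k)
        for a,b in c: G[int(y+b)][int(x+a)]=k[0] if k!='short' else 'h'
        seat[k]=(float(-60+40*x-m[0]),float(-80+40*y-m[1]))
    print("\n".join("".join(r) for r in G[::-1]),seat,"\n")
E
```

```text
2
hbbb
httt
vvtl
vssl
ssll {'l': (57.0, -50.0), 's': (-20.0, -60.0), 't': (20.0, 35.0), 'v': (-55.0, -5.0), 'bar': (20.0, 80.0), 'short': (-60.0, 60.0)} 

vvss
vssl
tttl
htll
hbbb {'l': (57.0, -10.0), 's': (20.0, 60.0), 't': (-20.0, -5.0), 'v': (-55.0, 75.0), 'bar': (20.0, -80.0), 'short': (-60.0, -60.0)}
```

View pics/c0.png

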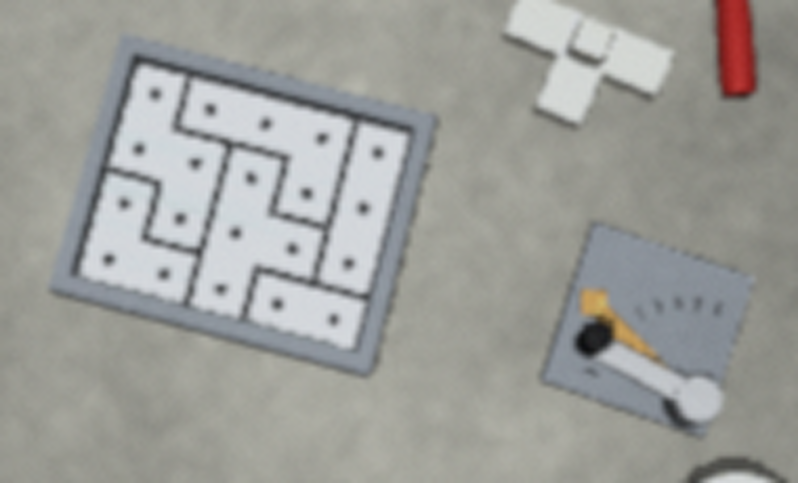

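The layout matches tiling 2, with tray +x up the image and +y to the left. The lever's hinge is at crop (695,398), the black grip at (595,338) and the pointer's tip at (592,300). The lever therefore has to go clockwise to shut. Next I'll fit poses in both views.

```bash
cat > h.py <<'E'
import cv2,numpy as np
from scipy.optimize import minimize,least_squares
P=dict(l=[(3,-30),(3,10),(3,50),(-37,-30)],s=[(-40,-20),(0,-20),(0,20),(40,20)],t=[(-40,5),(0,5),(40,5),(0,-35)],v=[(-5,-35),(-5,5),(35,5)],bar=[(-40,0),(0,0),(40,0)],short=[(0,-20),(0,20)])
SEAT=dict(l=(57,-10),s=(20,60),t=(-20,-5),v=(-55,75),bar=(20,-80),short=(-60,-60))
def proj(s,p):
    p=np.atleast_2d(p); c=p@s["extrinsics"][:3,:3].T+s["extrinsics"][:3,3]
    return np.c_[s["fx"]*c[:,0]/c[:,2]+s["cx"],s["fy"]*c[:,1]/c[:,2]+s["cy"]]
def ray(s,uv,z):
    R=s["extrinsics"][:3,:3];o=-R.T@s["extrinsics"][:3,3]
    d=R.T@np.array([(uv[0]-s["cx"])/s["fx"],(uv[1]-s["cy"])/s["fy"],1]); return o+d*(z-o[2])/d[2]
def tri(obs):
    """obs: list of (snap,uv) -> 3d point"""
    f=lambda p:np.concatenate([proj(s,p)[0]-uv for s,uv in obs])
    r=least_squares(f,[.5,0,.03]); return r.x,np.abs(r.fun).max()
def load(n): d=np.load(f"pics/{n}.npz"); return {k:d[k] for k in d}
def Rz(a): return np.array([[np.cos(a),-np.sin(a)],[np.sin(a),np.cos(a)]])
def boxes(k):
    C=np.array(P[k],float);b=[]
    for i,c in enumerate(C): b.append((c[0]-16.8,c[0]+16.8,c[1]-16.8,c[1]+16.8,0,20))
    for i in range(len(C)):
        for j in range(i):
            if abs(np.abs(C[i]-C[j]).sum()-40)<1:
                lo=np.minimum(C[i],C[j])-16.8;hi=np.maximum(C[i],C[j])+16.8;b.append((lo[0],hi[0],lo[1],hi[1],0,20))
    b.append((-12,12,-12,12,20,48)); return np.array(b)/1000
def render(s,k,x,off,shape,sc):
    m=np.zeros(shape,np.uint8)
    for b in boxes(k):
        v=np.array([(X,Y,Z) for X in b[:2] for Y in b[2:4] for Z in b[4:]])
        w=np.c_[v[:,:2]@Rz(x[2]).T+x[:2],v[:,2]+(x[3] if len(x)>3 else 0)]
        q=(proj(s,w)+.5)*sc-.5-np.array(off)*sc
        cv2.fillConvexPoly(m,cv2.convexHull((q*16).round().astype(np.int32)),1,shift=4)
    return m
def white(im,thr=165):
    g=im.min(2); return (g>thr)
def fit(k,views,xy,sc=6,thr=150,yaws=None,r=45,free_z=False):
    V=[]
    for s in views:
        u,v=proj(s,[xy[0],xy[1],.015])[0].round().astype(int)
        o=(max(u-r,0),max(v-r,0)); c=s["color"][o[1]:v+r,o[0]:u+r]
        m=(cv2.resize(c.min(2),None,fx=sc,fy=sc,interpolation=cv2.INTER_CUBIC)>thr).astype(np.uint8)
        n,lab,st,ce=cv2.connectedComponentsWithStats(m)
        d=[np.hypot(*(ce[i]-m.shape[0]/2))+ (1e4 if st[i,4]<60*sc*sc else 0) for i in range(1,n)]
        V.append((s,o,(lab==1+int(np.argmin(d))).astype(np.uint8)))
    def cost(x):
        t=0
        for s,o,m in V:
            q=render(s,k,x,o,m.shape,sc); t+=1-(q&m).sum()/max((q|m).sum(),1)
        return t/len(V)
    best=None
    for a in (np.arange(0,2*np.pi,np.pi/12) if yaws is None else yaws):
        x=np.array([xy[0],xy[1],a])
        # centre by silhouettes
        sim=np.array([x,x+[.02,0,0],x+[0,.02,0],x+[0,0,.2]])
        rr=minimize(cost,x,method="Nelder-Mead",options=dict(initial_simplex=sim,maxfev=60,xatol=1e-4,fatol=1e-4))
        if best is None or rr.fun<best.fun: best=rr
    x=best.x
    if free_z: x=np.r_[x,0]
    d=[.004,.004,.06,.005][:len(x)]
    sim=np.vstack([x]+[x+np.eye(len(x))[i]*d[i] for i in range(len(x))])
    rr=minimize(cost,x,method="Nelder-Mead",options=dict(initial_simplex=sim,maxfev=200,xatol=1e-5,fatol=1e-5))
    return rr.x,rr.fun
E
cat > m1.py <<'E'
from h import *
T,S=load("top0"),load("scene0")
px=dict(s=(208,168),short=(156,192),l=(212,220),bar=(158,249),v=(203,272),t=(395,163))
for k,p in px.items():
    xy=ray(T,p,.015)[:2]
    x,c=fit(k,[T,S],xy,free_z=True); print(k,x.round(4),round(c,3))
# tray dots
def dots(s,x,sc=8):
    C=np.array([(-60+40*i,-80+40*j) for i in range(4) for j in range(5)])/1000
    w=np.c_[C@Rz(x[2]).T+x[:2],np.full(20,.006)]; q=proj(s,w); out=[]
    for u,v in q:
        r=5;o=(int(round(u))-r,int(round(v))-r)
        c=s["color"][o[1]:o[1]+2*r+1,o[0]:o[0]+2*r+1].min(2).astype(float)
        g=cv2.resize(c,None,fx=sc,fy=sc,interpolation=cv2.INTER_CUBIC)
        yy,xx=np.mgrid[:g.shape[0],:g.shape[1]]; U=(xx+.5)/sc-.5+o[0];Vv=(yy+.5)/sc-.5+o[1]
        w_=np.clip(150-g,0,None)*(np.hypot(U-u,Vv-v)<2.7); 
        out.append((np.sum(w_*U)/w_.sum(),np.sum(w_*Vv)/w_.sum()) if w_.sum()>50 else (np.nan,np.nan))
    return C,np.array(out)
x=np.array([*ray(T,(313,199),.006)[:2],-.28,.006])
for it in range(6):
    obs=[(s,)+dots(s,x) for s in (T,S)]
    def f(y):
        return np.concatenate([np.nan_to_num(proj(s,np.c_[C@Rz(y[2]).T+y[:2],np.full(20,y[3])])-d).ravel() for s,C,d in obs])
    r=least_squares(f,x,loss="soft_l1",f_scale=.3); x=r.x
print("tray",x.round(4),np.sqrt(np.mean(f(x)**2)))
for s in obs:
    r1=least_squares(lambda y:np.nan_to_num(proj(s[0],np.c_[s[1]@Rz(y[2]).T+y[:2],np.full(20,.006)])-s[2]).ravel(),x[:3]);print(r1.x.round(4))
for k,(a,b) in SEAT.items(): print(k,(Rz(x[2])@[a/1e3,b/1e3]+x[:2]).round(4))
E
python3 m1.py
python3 - <<'E'
from h import *
S=load("scene0")["color"];T=load("top0")["color"]
a=cv2.resize(S[180:245,180:245],(400,400),interpolation=cv2.INTER_CUBIC);b=cv2.resize(T[195:260,375:440],(400,400),interpolation=cv2.INTER_CUBIC)
cv2.imwrite("pics/lev.png",np.hstack([a,b]))
E
```

```text
s [0.6516 0.2767 1.5585 0.0073] 0.403
short [0.5817 0.4225 1.357  0.0097] 0.493
l [0.4989 0.2712 1.2082 0.0135] 0.208
bar [0.4142 0.4131 0.8328 0.0085] 0.285
v [0.3345 0.2767 1.7172 0.008 ] 0.288
t [ 0.6519 -0.2653  4.2796  0.0204] 0.471
tray [ 0.5493 -0.0272 -0.2912  0.0082] 0.2532017923779592
[ 0.5499 -0.0262 -0.2911]
[ 0.5479 -0.0277 -0.2913]
l [ 0.601  -0.0532]
s [0.5857 0.0245]
t [ 0.5287 -0.0263]
v [0.5182 0.0604]
bar [ 0.5455 -0.1096]
short [ 0.4746 -0.0675]
```

View pics/lev.png

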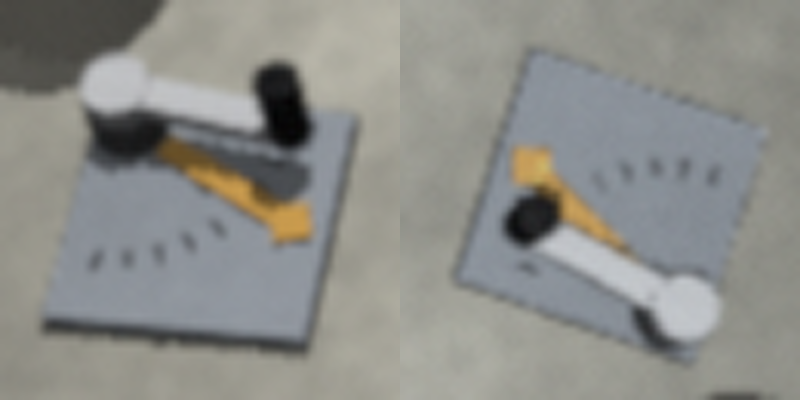

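The tray fit is good, and its z of 8 mm from two views agrees with the text. The lever crop shows the hinge cap at (112,82)/(288,308) and the grip top at (277,72)/(130,218). The insert fits need a better threshold.

```bash
python3 - <<'E'
from h import *
T,S=load("top0"),load("scene0")
c=.1625
for n,a,b in(("hinge",(112,82),(288,308)),("grip",(277,72),(130,218)),("tip_ctr",(293,222),(133,163))):
    p,e=tri([(S,np.array([180+a[0]*c,180+a[1]*c])),(T,np.array([375+b[0]*c,195+b[1]*c]))]); print(n,p.round(4),round(e,2))
print(T["color"][150:182,200].min(1)); print(T["color"][146:180,395].min(1)); print(S["color"][205:245,440].min(1))
for th in (175,190,205,215):
  for k,p in dict(s=(208,168),t=(395,163)).items():
    xy=ray(T,p,.015)[:2]
    for v in ([T],[S]):
      x,cc=fit(k,v,xy,thr=th); print(th,k,x.round(4),round(cc,3))
E
```

```text
hinge [ 0.4039 -0.3241  0.0473] 0.08
grip [ 0.4426 -0.2508  0.0821] 0.49
tip_ctr [ 0.4754 -0.2628  0.016 ] 0.44
[136 134 131 130 131 132 132 134 133 132 133 132 135 133 137 137 144 173
 207 211 211 210 211 210 212 210 211 209 181 110 104 125]
[157 157 157 152 151 151 151 163 187 207 210 210 210 210 211 210 184 117
  90 138 194 210 211 211 211 205 201 191 178 153 134 139 137 139]
[126 127 127 129 135 167 205 219 220 218 217 218 219 219 218 209 187 143
  90  67  67  70  90 118 172 216 220 222 222 222 219 186 116  72  67  72
 105 129 132 133]
175 s [0.6557 0.28   1.5423] 0.27
175 s [0.6248 0.3118 0.7775] 0.659
175 t [ 0.6549 -0.268   4.2688] 0.204
175 t [ 0.6427 -0.2683  4.297 ] 0.299
190 s [0.6559 0.2773 1.5819] 0.346
190 s [0.6249 0.3117 0.7922] 0.687
190 t [ 0.6538 -0.2676  4.2386] 0.303
190 t [ 0.6406 -0.2683  4.2703] 0.357
205 s [0.6346 0.294  0.7164] 0.73
205 s [0.6258 0.3097 0.839 ] 0.722
205 t [ 0.6374 -0.2596  2.467 ] 0.836
205 t [ 0.653  -0.2633  2.8375] 0.597Traceback (most recent call last):
  File "<stdin>", line 11, in <module>
  File "h.py", line 43, in fit
    V.append((s,o,(lab==1+int(np.argmin(d))).astype(np.uint8)))
                              ~~~~~~~~~^^^
    return _wrapfunc(a, 'argmin', axis=axis, out=out, **kwds)
    return _wrapit(obj, method, *args, **kwds)
    result = getattr(arr, method)(*args, **kwds)
ValueError: attempt to get argmin of an empty sequence
```

```bash
python3 - <<'E'
s=open('h.py').read()
a=s.index("def render");b=s.index("def white")
s=s[:a]+'''def render(s,k,x,off,shape,sc):
    m=np.zeros(shape,np.uint8); dz=x[3] if len(x)>3 else 0
    def poly(b,zs,val):
        v=np.array([(X,Y,Z) for X in b[:2] for Y in b[2:4] for Z in zs])
        w=np.c_[v[:,:2]@Rz(x[2]).T+x[:2],v[:,2]+dz]
        q=(proj(s,w)+.5)*sc-.5-np.array(off)*sc
        cv2.fillConvexPoly(m,cv2.convexHull((q*16).round().astype(np.int32)),val,shift=4)
    B=boxes(k)
    for b in B[:-1]: poly(b,[.02],1)
    poly(B[-1],[.02,.048],0); poly(B[-1],[.048],1)
    return m
'''+s[b:]
s=s.replace("connectedComponentsWithStats(m)","connectedComponentsWithStats(cv2.dilate(m,np.ones((2*sc+1,2*sc+1),np.uint8)))").replace("(lab==1+int(np.argmin(d))).astype(np.uint8)","(lab==1+int(np.argmin(d))).astype(np.uint8)&m").replace("thr=150","thr=178")
open('h.py','w').write(s)
E
cat > m2.py <<'E'
from h import *
T,S=load("top0"),load("scene0")
px=dict(s=(208,168),short=(156,192),l=(212,220),bar=(158,249),v=(203,272),t=(395,163))
for k,p in px.items():
    xy=ray(T,p,.015)[:2]
    x,c=fit(k,[T,S],xy,free_z=True); print(k,x.round(4),round(c,3))
    for v in (T,S):
        y,c=fit(k,[v],x[:2],yaws=[x[2]]);print("   ",y.round(4),round(c,3))
E
python3 m2.py
```

```text
s [0.6511 0.2757 1.5539 0.0016] 0.341
    [0.6524 0.2766 1.546 ] 0.129
    [0.6495 0.275  1.5582] 0.559
short [5.8120e-01 4.2250e-01 1.3719e+00 1.3000e-03] 0.402
    [0.5824 0.4237 1.3803] 0.226
    [0.5805 0.4223 1.3351] 0.56
l [0.4998 0.2715 1.2049 0.0013] 0.139
    [0.5005 0.2727 1.2071] 0.122
    [0.4984 0.2711 1.2144] 0.123
bar [0.415  0.4125 0.8423 0.0017] 0.144
    [0.4155 0.4145 0.8407] 0.133
    [0.4138 0.4126 0.8401] 0.138
v [3.3480e-01 2.7490e-01 1.7284e+00 8.0000e-04] 0.209
    [0.3352 0.2762 1.714 ] 0.149
    [0.3333 0.2742 1.7265] 0.241
t [ 6.5100e-01 -2.6750e-01  4.2716e+00  3.4000e-03] 0.104
    [ 0.6525 -0.2668  4.2696] 0.083
    [ 0.6493 -0.2683  4.2707] 0.087
```

Top and scene agree to about 2 mm, which is the calibration bias. Lever first: I'll write a "how far" helper and then move.

```bash
cat > go.py <<'E'
# usage: go.py x y z yaw -> turn about tool z, then dx,dy,dz in tool axes after the turn (also before)
import sys,numpy as np
from bench import robot
o=robot.get_obs(); x,y,z,yaw=map(float,sys.argv[1:5])
a=o["ee_rot"][2]; d=np.array([x,y,z])-o["tool_pos"]
t=-((yaw-a+np.pi)%(2*np.pi)-np.pi)
f=lambda a:(d[0]*np.cos(a)+d[1]*np.sin(a),d[0]*np.sin(a)-d[1]*np.cos(a),-d[2])
print("t%.1f turn %.3f (%.1f rows) after: %.4f %.4f %.4f (%.1f rows) | noturn: %.4f %.4f"%((o["time"],t,abs(t)/.125)+f(yaw)+(np.linalg.norm(d)/.0417,)+f(a)[:2]), "q1 %.2f q6 %.2f w %.3f"%(o["joint_positions"][0],o["joint_positions"][5],o["width"]),"F",o["wrist_force"].round(1))
E
python3 - <<'E'
from h import *
T=load("top0")
for n,p,z in(("roll_b?",(431,279),.08),("bottle",(477,178),.12),("roll",(316,115),.08),("jar",(168,150),.07)): print(n,ray(T,p,z).round(3))
E
python3 go.py .4426 -.2508 .166 .296
```

```text
roll_b? [ 0.311 -0.335  0.08 ]
bottle [ 0.574 -0.468  0.12 ]
roll [ 0.776 -0.042  0.08 ]
jar [0.688 0.377 0.07 ]
t0.1 turn -0.000 (0.0 rows) after: 0.3502 -0.1804 0.0000 (9.4 rows) | noturn: 0.3502 -0.1805 q1 -1.38 q6 -0.10 w 0.094 F [ 0.   1.  -0.3]
```

```bash
python3 nudge.py '0.06 .029 -.015 0 0;0.06 .029 -.015 0 0;0.06 .029 -.015 0 0;0.06 .029 -.015 0 0;0.06 .029 -.015 0 0;0.06 .029 -.015 0 0;0.06 .029 -.015 0 0;0.06 .029 -.015 0 0;0.06 .029 -.015 0 0;0.06 .029 -.015 0 0;0.06 .029 -.015 0 0;0.06 .031 -.015 0 0;0.06 0 0 0 0;0.06 0 0 0 0'; python3 go.py .4426 -.2508 .055 .296
python3 - <<'E'
from bench import robot
import cv2,numpy as np
s=robot.snapshot("wrist"); cv2.imwrite("pics/w1.png",s["color"]); np.savez("pics/w1.npz",**s)
from h import *
print(proj(s,[[.4426,-.2508,.082],[.4039,-.3241,.047],[.4754,-.2628,.0125]]).round(1))
E
```

```text
time: 1.27
tool_pos: [0.4432, -0.2506, 0.1664]
ee_rot: [-3.141, 0.001, 0.299]
wrist_force: [0.1, -0.3, -2.0]
width: 0.0599
finger_force: 0.0
t1.3 turn 0.003 (0.0 rows) after: -0.0006 0.0000 0.1114 (2.7 rows) | noturn: -0.0006 0.0000 q1 -0.63 q6 0.65 w 0.060 F [ 0.1 -0.3 -2. ]
[[320.1 191.7]
 [369.  232.4]
 [337.2 156.8]]
```

View pics/w1.png

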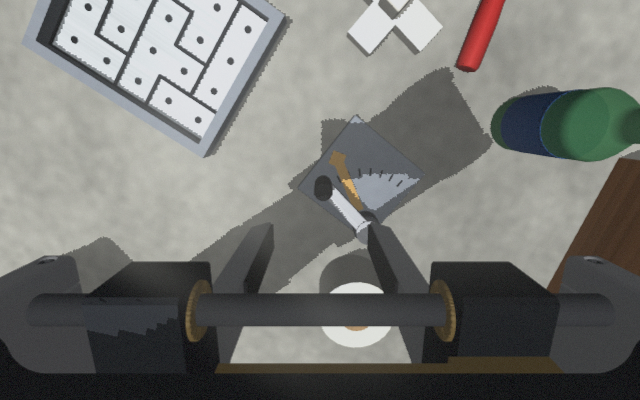

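The wrist view shows the grip top at about (322,186) and the hinge cap at about (366,225), a few pixels from where I predicted. The pointer's arrowhead is at (339,160). I'll triangulate again with this view.

```bash
python3 - <<'E'
from h import *
T,S,W=load("top0"),load("scene0"),load("w1")
c=.1625
print(W["fx"])
for n,a,b,w in(("hinge",(112,82),(288,308),None),("grip",(277,72),(130,218),(322,185)),("tip_ctr",(293,222),(133,163),(339,160))):
    A=[180+a[0]*c,180+a[1]*c];B=[375+b[0]*c,195+b[1]*c]
    if w: p,e=tri([(S,np.array(A)),(T,np.array(B)),(W,np.array(w))]); print(n,p.round(4),round(e,2))
    for z in (.0125,.047,.082): print("  ",z,ray(S,A,z)[:2].round(4),ray(T,B,z)[:2].round(4),ray(W,w,z)[:2].round(4) if w else "")
b=cv2.resize(W["color"][110:250,280:440],None,fx=5,fy=4.2857,interpolation=cv2.INTER_CUBIC);cv2.imwrite("pics/w1c.png",b)
E
```

```text
299.8616399167822
   0.0125 [ 0.3796 -0.3279] [ 0.4065 -0.3322] 
   0.047 [ 0.4038 -0.3239] [ 0.4039 -0.3244] 
   0.082 [ 0.4283 -0.3199] [ 0.4014 -0.3164] 
grip [ 0.4486 -0.2506  0.0831] 2.2
   0.0125 [ 0.3944 -0.2554] [ 0.45   -0.2618] [ 0.4358 -0.2554]
   0.047 [ 0.4181 -0.2537] [ 0.4464 -0.2557] [ 0.4428 -0.253 ]
   0.082 [ 0.4422 -0.252 ] [ 0.4428 -0.2495] [ 0.4499 -0.2506]
tip_ctr [ 0.4731 -0.2651  0.0143] 1.32
   0.0125 [ 0.4735 -0.2619] [ 0.4756 -0.2646] [ 0.4723 -0.2662]
   0.047 [ 0.4948 -0.26  ] [ 0.4714 -0.2585] [ 0.4759 -0.2628]
   0.082 [ 0.5164 -0.258 ] [ 0.4671 -0.2522] [ 0.4796 -0.2594]
```

View pics/w1c.png

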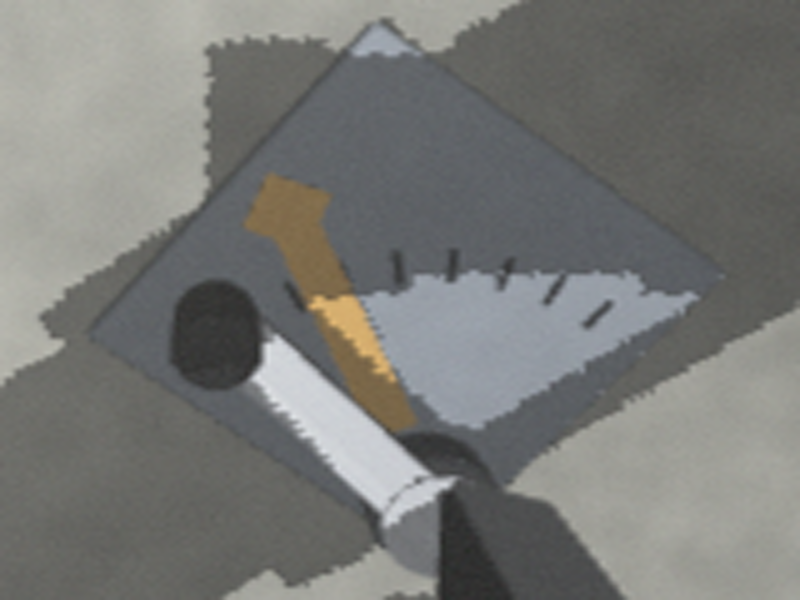

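The grip's top disc is really at wrist pixel (323,190), which agrees with the first estimate. Descending and gripping it.

```bash
python3 nudge.py '0.06 .001 0 .028 0;0.06 0 0 .028 0;0.06 0 0 .028 0;0.06 0 0 .026 0;0.06 0 0 0 0;0.02 0 0 0 0;0.01 0 0 0 0;0.01 0 0 0 0;0.01 0 0 0 0;0.01 0 0 0 0'; python3 go.py .4039 -.3241 .056 .296
python3 - <<'E'
from h import *
W=load("w1")
f=lambda a,b:ray(W,(280+a/5,110+b/4.2857),.0125)[:2]
p,q=f(405,425),f(287,200);d=q-p;print(p,q,np.arctan2(d[1],d[0]))
h=np.array([.4039,-.3241]);
for z in(p,q,np.array([.4754,-.2628])): e=z-h;print(np.arctan2(e[1],e[0]))
for a,b in((350,45),(90,335),(722,275),(430,45)): print(f(a,b).round(3))
E
```

```text
time: 2.15
tool_pos: [0.4445, -0.2525, 0.0589]
ee_rot: [3.139, -0.002, 0.296]
wrist_force: [0.1, 0.9, 0.2]
width: 0.0303
finger_force: 0.0
t2.1 turn -0.000 (0.0 rows) after: -0.0598 0.0567 0.0029 (2.0 rows) | noturn: -0.0597 0.0567 q1 -0.63 q6 0.65 w 0.030 F [0.1 0.9 0.2]
[ 0.42011993 -0.31315875] [ 0.47564485 -0.26303961] 0.7342730635446406
0.593444262969363
0.7051189636191153
0.7087414396959738
[ 0.521 -0.264]
[ 0.423 -0.228]
[ 0.487 -0.374]
[ 0.527 -0.283]
```

```bash
python3 nudge.py '0.01 0 0 0 0;0.01 0 0 0 0;0.01 0 0 0 0;0.01 0 0 0 0;0.01 0 0 0 0'; python3 go.py .4039 -.3241 .056 .296
```

```text
time: 2.57
tool_pos: [0.4436, -0.2516, 0.057]
ee_rot: [3.142, 0.0, 0.296]
wrist_force: [0.9, 0.1, 0.2]
width: 0.0102
finger_force: 0.0
t2.6 turn -0.000 (0.0 rows) after: -0.0591 0.0578 0.0010 (2.0 rows) | noturn: -0.0591 0.0578 q1 -0.63 q6 0.65 w 0.010 F [0.9 0.1 0.2]
```

Nothing was gripped; the fingers closed to 10 mm. Looking.

```bash
python3 - <<'E'
from bench import robot
import cv2,numpy as np
s=robot.snapshot("wrist"); np.savez("pics/w2.npz",**s); t=robot.snapshot("top"); np.savez("pics/t2.npz",**t)
from h import *
o=robot.get_obs()["tool_pos"]; print(proj(s,[o,o+[0,0,.03]]).round(1), proj(s,[[.4426,-.2508,.082]]))
cv2.imwrite("pics/w2.png",np.hstack([cv2.resize(s["color"][100:260,240:400],(400,400)),cv2.resize(t["color"][190:270,370:450],(400,400),interpolation=cv2.INTER_CUBIC)]))
E
```

```text
[[320.  216.5]
 [320.1 230.5]] [[318.5678479  228.87041542]]
```

View pics/w2.png

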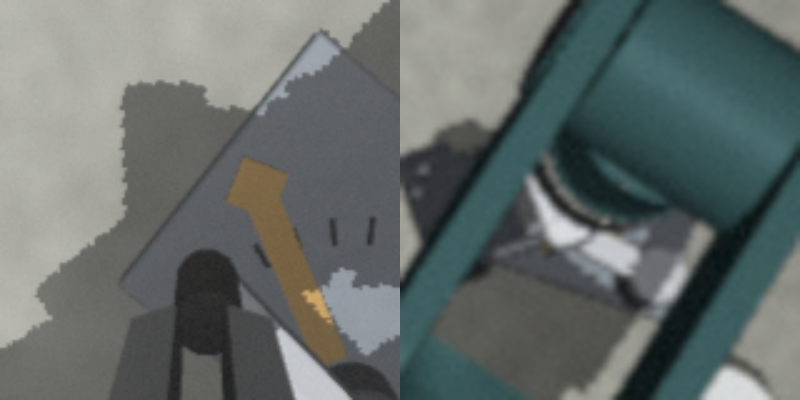

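The grip (crop (207,300)) stands just ahead (+x) of the closed fingers, in front of the pads.

```bash
python3 - <<'E'
from h import *
s=load("w2"); E=s["extrinsics"]; R=E[:3,:3]; print("cam",(-R.T@E[:3,3]).round(4),"fwd",R[2].round(3))
o=np.array([.4436,-.2516,.057]); print("depth",(E@np.r_[o,1])[2])
for w in((323,228),(323,232),(323,224)): print(ray(s,w,.082).round(4))
# project cylinder for candidates, compare with blob crop 180..237 x 250..350
for gx in (.4436,.450,.456,.462):
    a=np.linspace(0,6.28,24); top=np.c_[gx+.01*np.cos(a),-.2506+.01*np.sin(a),0*a+.082]; bot=top-[0,0,.034]
    q=(proj(s,np.r_[top,bot])-[240,100])*2.5; print(gx,q.min(0).round(),q.max(0).round())
g=s["color"][100:260,240:400].max(2)
print(g[88:150:4,70:100:2])
E
```

```text
cam [ 0.5117 -0.2306  0.2752] fwd [-0.236 -0.073 -0.969]
depth 0.2290567819400352
[ 0.4441 -0.2535  0.082 ]
[ 0.4413 -0.2544  0.082 ]
[ 0.4468 -0.2527  0.082 ]
0.4436 [160. 251.] [233. 353.]
0.45 [167. 232.] [240. 332.]
0.456 [173. 214.] [247. 312.]
0.462 [179. 196.] [254. 292.]
[[ 98 101 101 100 100  99  99  97  96 100  99 100  99  99  99]
 [ 98 102 101 100 100  98  98 100  99 104  99  98  99  96  98]
 [ 98  98 102  99  96  98  97  97 101  97  95  99 100  95  95]
 [ 98  99  98  99  67  53  52  51  59  97  97  98  97  98  95]
 [ 99  92  48  44  45  46  45  43  40  47  40  76  97  96  96]
 [ 88  44  45  45  43  46  44  44  42  38  45  43  68  98  96]
 [ 74  44  44  42  43  45  37  40  40  43  41  41  46  73  90]
 [ 52  44  42  43  42  44  44  47  40  40  42  42  42 103 105]
 [ 44  44  46  42  45  49  47  49  48  44  48  48  44  73 119]
 [ 60  43  44  49  50  50  42  44  44  44  47  70  73  73  84]
 [ 47  47  42  40  49  45  44  45  44  44  43  74  73  74  73]
 [ 42  37  46  43  41  46  46  45  43  38  38  74  75  73  73]
 [ 43  38  46  41  45  42  41  42  46  44  39  59  74  73  72]
 [ 44  60  99  72  44  41  38  43  44  35  41  53  73  74  73]
 [ 43  57 100 100  99  99 100  98  90  64  42  50  76  70  73]
 [ 46  57 101 100  95  99  95  97  98  69  40  41  75  73  73]]
```

```bash
python3 - <<'E'
from h import *
s=load("w2"); c=s["color"][185:285,270:380]
c=np.clip(c.astype(float)*2.2,0,255).astype(np.uint8)
cv2.imwrite("pics/w2b.png",cv2.resize(c,None,fx=6,fy=6,interpolation=cv2.INTER_CUBIC))
E
```

```text
(no output)
```

View pics/w2b.png

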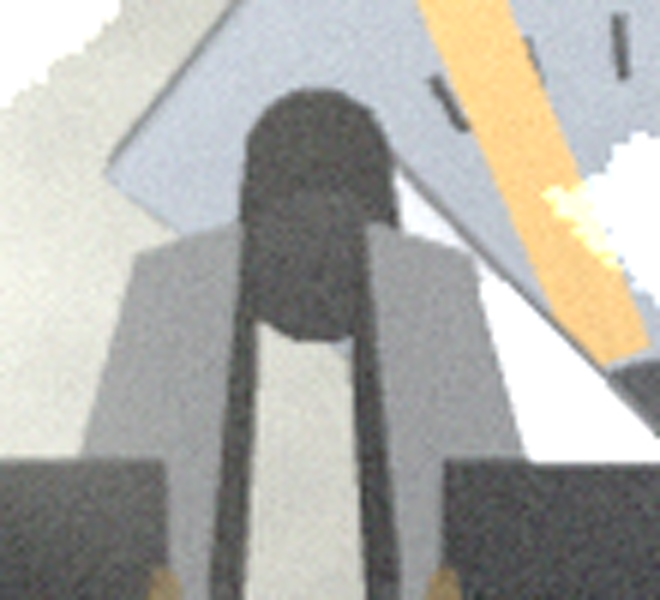

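The fingers cover the grip but met nothing, and their tips appear nearer to the camera than the nominal TCP. They may have closed above the grip, so I'll open, go 12 mm lower and close again.

```bash
python3 nudge.py '0.06 0 0 0 0;0.06 0 0 0 0;0.06 0 0 0 0;0.06 0 0 0 0;0.06 0 0 0 0;0.06 0 0 0 0;0.06 0 0 0 0;0.06 0 0 .006 0;0.06 0 0 .006 0;.06 0 0 0 0;0.01 0 0 0 0;0.01 0 0 0 0;0.01 0 0 0 0;0.01 0 0 0 0;0.01 0 0 0 0;0.01 0 0 0 0;0.01 0 0 0 0;0.01 0 0 0 0;0.01 0 0 0 0;0.01 0 0 0 0'
```

```text
time: 4.33
tool_pos: [0.4436, -0.2516, 0.0451]
ee_rot: [3.142, 0.0, 0.296]
wrist_force: [0.8, -0.3, -0.0]
width: 0.0098
finger_force: 0.0
```

```bash
python3 - <<'E'
from bench import robot
import cv2,numpy as np
s=robot.snapshot("wrist"); np.savez("pics/w3.npz",**s); t=robot.snapshot("scene"); np.savez("pics/s3.npz",**t)
from h import *
o=robot.get_obs()["tool_pos"]; print(proj(s,[o,o+[0,0,.03]]).round(1), proj(t,[o,o+[0,0,.03],o+[0,0,.06]]).round(1))
a=cv2.resize(t["color"][150:250,175:275],(400,400),interpolation=cv2.INTER_CUBIC)
b=cv2.resize(np.clip(s["color"][160:300,250:390].astype(float)*2,0,255).astype(np.uint8),(400,400),interpolation=cv2.INTER_CUBIC)
cv2.imwrite("pics/s3.png",np.hstack([a,b]))
E
```

```text
[[320.  216.5]
 [320.1 230.5]] [[227.5 199.7]
 [225.7 193.6]
 [223.7 187.2]]
```

View pics/s3.png

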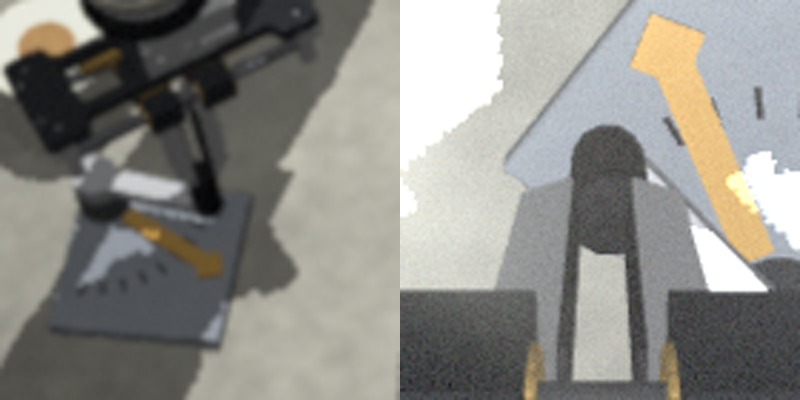

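The scene view puts the fingertips about 20–30 mm above the nominal TCP (crop (190,185), against a TCP prediction of (210,199)), and the grip seems to sit below them. I'll open, go 15 mm lower and close again.

```bash
python3 nudge.py '0.06 0 0 0 0;0.06 0 0 0 0;0.06 0 0 0 0;0.06 0 0 0 0;0.06 0 0 0 0;0.06 0 0 0 0;0.06 0 0 0 0;0.06 0 0 .005 0;0.06 0 0 .005 0;.06 0 0 .005 0;0.06 0 0 0 0;0.01 0 0 0 0;0.01 0 0 0 0;0.01 0 0 0 0;0.01 0 0 0 0;0.01 0 0 0 0;0.01 0 0 0 0;0.01 0 0 0 0;0.01 0 0 0 0;0.01 0 0 0 0'
```

```text
time: 6.1
tool_pos: [0.4435, -0.2527, 0.0303]
ee_rot: [3.14, 0.001, 0.295]
wrist_force: [-0.1, -3.7, -0.2]
width: 0.0191
finger_force: 30.0
```

It's gripped now (19.1 mm, 30 N), so the effective fingertips sit higher than the nominal TCP. Working out the arc steps.

```bash
cat > arc.py <<'E'
import sys,numpy as np
from bench import robot
o=robot.get_obs();a=o["ee_rot"][2];p=o["tool_pos"][:2];h=np.array([float(v) for v in sys.argv[1:3]]);n=int(sys.argv[4]);st=float(sys.argv[3])
e=p-h;r=np.hypot(*e);th=np.arctan2(e[1],e[0]);print("r %.4f th %.3f"%(r,th))
q=p
for i in range(n):
    th+=st;w=h+r*np.array([np.cos(th),np.sin(th)]);d=w-q;q=w
    print("%.2f: %.4f %.4f"%(th,d[0]*np.cos(a)+d[1]*np.sin(a),d[0]*np.sin(a)-d[1]*np.cos(a)))
E
python3 arc.py .4039 -.3241 -.2 8
```

```text
r 0.0816 th 1.065
0.86: 0.0101 0.0128
0.66: 0.0074 0.0145
0.46: 0.0043 0.0157
0.26: 0.0011 0.0163
0.06: -0.0021 0.0162
-0.14: -0.0053 0.0154
-0.34: -0.0083 0.0141
-0.54: -0.0109 0.0121
```

```bash
python3 nudge.py '0.01 .005 .0064 0 0;0.01 .005 .0064 0 0;0.01 .0037 .0072 0 0;0.01 .0037 .0072 0 0;0.01 .0022 .0078 0 0;0.01 .0022 .0078 0 0;.01 0 0 0 0;.01 0 0 0 0'; python3 arc.py .4039 -.3241 -.2 6
```

```text
time: 6.77
tool_pos: [0.4803, -0.2828, 0.0302]
ee_rot: [-3.137, -0.007, 0.296]
wrist_force: [5.1, 4.3, 0.2]
width: 0.0191
finger_force: 30.0
r 0.0868 th 0.495
0.30: 0.0017 0.0172
0.10: -0.0017 0.0172
-0.10: -0.0051 0.0166
-0.30: -0.0083 0.0152
-0.50: -0.0112 0.0132
-0.70: -0.0136 0.0108
```

```bash
python3 nudge.py '0.01 .001 .0086 0 0;0.01 .001 .0086 0 0;0.01 -.0008 .0086 0 0;0.01 -.0008 .0086 0 0;0.01 -.0025 .0083 0 0;0.01 -.0025 .0083 0 0;.01 0 0 0 0;.01 0 0 0 0'; python3 arc.py .4045 -.3241 -.2 4
```

```text
time: 7.43
tool_pos: [0.4943, -0.3364, 0.0304]
ee_rot: [3.137, -0.013, 0.296]
wrist_force: [12.6, -1.7, -5.8]
width: 0.0147
finger_force: 29.2
r 0.0907 th -0.136
-0.34: -0.0092 0.0156
-0.54: -0.0121 0.0135
-0.74: -0.0145 0.0108
-0.94: -0.0164 0.0077
```

The tool's radius grew to 91 mm and the width fell, so the grip is being squeezed out backwards. I'll re-grip about 10 mm nearer the hinge.

```bash
python3 nudge.py '0.05 0 0 0 0;0.05 0 0 0 0;0.05 0 0 0 0;0.05 0 0 0 0;0.05 0 0 0 0;0.05 0 0 0 0;0.05 0 0 0 0' ; python3 go.py .4845 -.335 .03 .296; python3 - <<'E'
from bench import robot
from h import *
s=robot.snapshot("wrist"); np.savez("pics/w4.npz",**s)
o=robot.get_obs()["tool_pos"]; print(proj(s,[o,[.4845,-.335,.082]]).round(1))
cv2.imwrite("pics/w4.png",cv2.resize(np.clip(s["color"][140:300,240:440].astype(float)*1.8,0,255).astype(np.uint8),(750,600),interpolation=cv2.INTER_CUBIC))
E
```

```text
time: 8.02
tool_pos: [0.4872, -0.3363, 0.03]
ee_rot: [-3.141, 0.0, 0.296]
wrist_force: [0.0, -0.4, -0.2]
width: 0.0496
finger_force: 0.0
t8.0 turn -0.000 (0.0 rows) after: -0.0022 -0.0020 0.0000 (0.1 rows) | noturn: -0.0022 -0.0020 q1 -0.70 q6 0.58 w 0.050 F [ 0.  -0.4 -0.2]
[[320.1 216.5]
 [316.8 247.1]]
```

View pics/w4.png

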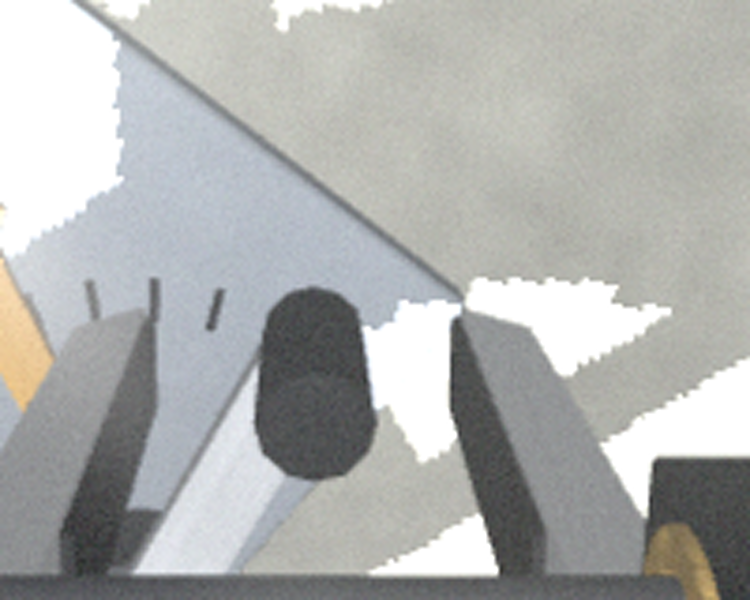

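The grip's top disc is at crop (315,425), inside the open fingers and slightly behind centre.

```bash
python3 - <<'E'
from h import *
s=load("w4"); p=ray(s,(324,253.3),.082);print(p)
h=np.array([.4039,-.3241]);e=p[:2]-h;print(np.hypot(*e),np.arctan2(e[1],e[0]))
E
python3 go.py .4795 -.336 .03 .296
```

```text
[ 0.48189963 -0.3403164   0.082     ]
0.07966752486797989 -0.2049834623884757
t8.1 turn -0.000 (0.0 rows) after: -0.0073 -0.0025 0.0000 (0.2 rows) | noturn: -0.0073 -0.0025 q1 -0.70 q6 0.58 w 0.050 F [ 0.5 -0.2  0.2]
```

```bash
python3 nudge.py '0.05 -.006 .0023 0 0;0.024 0 0 0 0;0.024 0 0 0 0;0.024 0 0 0 0;0.024 0 0 0 0;0.024 0 0 0 0;0.024 -.0027 .0042 0 0;0.024 -.003 .004 0 0;0.024 -.003 .004 0 0;.024 0 0 0 0;.024 0 0 0 0'; python3 arc.py .4039 -.3241 -.06 3
```

```text
time: 8.98
tool_pos: [0.4775, -0.3542, 0.0299]
ee_rot: [-3.14, -0.0, 0.295]
wrist_force: [1.1, 3.4, -0.2]
width: 0.0241
finger_force: 1.4
r 0.0795 th -0.388
-0.45: -0.0031 0.0036
-0.51: -0.0033 0.0034
-0.57: -0.0035 0.0032
```

```bash
python3 nudge.py '0.024 -.0031 .0036 0 0;.024 -.0033 .0034 0 0;.024 0 0 0 0;.024 0 0 0 0'; python3 arc.py .4039 -.3241 -.06 3
```

```text
time: 9.32
tool_pos: [0.4759, -0.3546, 0.0296]
ee_rot: [-3.128, -0.008, 0.298]
wrist_force: [6.0, 18.2, 4.6]
width: 0.0237
finger_force: 8.0
r 0.0782 th -0.401
-0.46: -0.0031 0.0035
-0.52: -0.0033 0.0033
-0.58: -0.0035 0.0031
```

The stop is reached (18 N at tool angle −0.40). Backing off, opening, lifting and turning for the T.

```bash
python3 nudge.py '0.05 .0032 -.0036 0 0;.05 .0032 -.0036 0 0;.05 0 0 0 0;.05 0 0 0 0;.05 0 0 0 0;.05 0 0 -.03 0;.05 0 0 -.03 0;.05 0 0 -.03 .12;.05 0 0 -.03 .12;.05 0 0 -.02 .12;.05 0 0 0 .12;.05 0 0 0 .12;.05 0 0 0 .136;.05 0 0 0 0'; python3 go.py .651 -.2675 .17 -.44;  python3 - <<'E'
from h import *
from bench import robot
s=robot.snapshot("wrist"); np.savez("pics/w5.npz",**s)
print(fit("t",[s],[.651,-.2675],yaws=[4.27],r=60))
E
```

```text
time: 10.48
tool_pos: [0.4772, -0.3553, 0.1703]
ee_rot: [3.141, -0.001, -0.432]
wrist_force: [-0.5, 0.2, 0.4]
width: 0.0504
finger_force: 0.0
t10.5 turn 0.008 (0.1 rows) after: 0.1199 -0.1535 0.0003 (4.7 rows) | noturn: 0.1211 -0.1525 q1 -0.73 q6 1.27 w 0.050 F [-0.5  0.2  0.4]
(array([ 0.65043785, -0.26711702,  4.27031123]), np.float64(0.09698602458326322))
```

```bash
python3 nudge.py '.05 .02 -.0256 0 .008;.05 .02 -.0256 0 0;.05 .02 -.0256 0 0;.05 .02 -.0256 0 0;.05 .02 -.0256 0 0;.05 .02 -.0256 0 0;.05 0 0 0 0;.05 0 0 0 0;.05 0 0 0 0';  python3 - <<'E'
from h import *
from bench import robot
s=robot.snapshot("wrist"); np.savez("pics/w6.npz",**s)
x,c=fit("t",[s],[.651,-.2675],yaws=[4.27],r=70);print(x,c)
x,c=fit("t",[s],[.651,-.2675],yaws=[4.27],r=70,free_z=True);print(x,c)
E
python3 go.py .651 -.267 .03 -.442
```

```text
time: 11.28
tool_pos: [0.6506, -0.2663, 0.1696]
ee_rot: [3.141, 0.001, -0.436]
wrist_force: [-0.4, -0.6, 0.8]
width: 0.05
finger_force: 0.0
[ 0.64508175 -0.27126986  4.40988178] 0.778620719968353
[ 0.53639483 -0.322501    4.27729105 -0.58172306] 0.4290508499306923
t11.3 turn 0.005 (0.0 rows) after: 0.0008 0.0000 0.1401 (3.4 rows) | noturn: 0.0008 0.0000 q1 -0.47 q6 1.54 w 0.050 F [ 0.2  0.1 -0.2]
```

```bash
python3 nudge.py '.05 .001 0 .03 0;.05 0 0 .03 0;.05 0 0 .03 0;.05 0 0 .03 0;.05 0 0 .02 0;.05 0 0 .005 0;.05 0 0 .005 0;.05 0 0 0 0;.05 0 0 0 0'; python3 nudge.py '.05 0 0 .005 0;.05 0 0 .005 0;.05 0 0 0 0;.05 0 0 0 0'
```

```text
time: 12.08
tool_pos: [0.6529, -0.2673, 0.0225]
ee_rot: [3.141, -0.004, -0.438]
wrist_force: [0.1, -0.0, 1.0]
width: 0.0498
finger_force: 0.0
time: 12.42
tool_pos: [0.6519, -0.2661, 0.0099]
ee_rot: [3.142, 0.0, -0.437]
wrist_force: [-1.1, 0.3, 0.2]
width: 0.0497
finger_force: 0.0
```

```bash
python3 nudge.py '.05 0 0 .004 0;.05 0 0 .004 0;.05 0 0 0 0;.05 0 0 0 0;.05 0 0 0 0'; python3 nudge.py '.05 0 0 .003 0;.05 0 0 .003 0;.05 0 0 0 0;.05 0 0 0 0'
```

```text
time: 12.83
tool_pos: [0.652, -0.2661, 0.0019]
ee_rot: [3.142, 0.0, -0.437]
wrist_force: [0.1, -0.1, 0.0]
width: 0.0498
finger_force: 0.0
time: 13.17
tool_pos: [0.6517, -0.266, -0.0044]
ee_rot: [3.142, 0.001, -0.437]
wrist_force: [0.3, -0.4, 0.3]
width: 0.0497
finger_force: 0.0
```

```bash
python3 nudge.py '.05 0 0 .003 0;.05 0 0 .003 0;.05 0 0 0 0;.05 0 0 0 0'; python3 nudge.py '.05 0 0 .002 0;.05 0 0 .002 0;.05 0 0 0 0;.05 0 0 0 0'
```

```text
time: 13.5
tool_pos: [0.6517, -0.266, -0.0104]
ee_rot: [3.142, 0.001, -0.437]
wrist_force: [0.3, 0.3, 0.3]
width: 0.0501
finger_force: 0.0
time: 13.83
tool_pos: [0.6519, -0.2661, -0.0142]
ee_rot: [3.142, 0.0, -0.437]
wrist_force: [-0.1, 0.8, 1.0]
width: 0.0499
finger_force: 0.0
```

```bash
python3 nudge.py '.05 0 0 .002 0;.05 0 0 .002 0;.05 0 0 0 0;.05 0 0 0 0'; python3 nudge.py '.01 0 0 0 0;.01 0 0 0 0;.01 0 0 0 0;.01 0 0 0 0;.01 0 0 0 0;.01 0 0 0 0;.01 0 0 0 0'
```

```text
time: 14.17
tool_pos: [0.652, -0.2662, -0.018]
ee_rot: [3.141, 0.0, -0.437]
wrist_force: [0.9, -0.4, 0.4]
width: 0.0506
finger_force: 0.0
time: 14.75
tool_pos: [0.652, -0.2663, -0.018]
ee_rot: [3.141, 0.0, -0.437]
wrist_force: [-0.1, -0.3, -0.3]
width: 0.0238
finger_force: 30.0
```

The T is held (23.8 mm, 30 N) at a nominal z of −0.018, so the real tips are about 40 mm above the reported TCP. Seating height is therefore a nominal −0.012. Lifting and turning by +1.72.

```bash
python3 nudge.py '.01 0 0 -.02 0;.01 0 0 -.03 0;.01 0 0 -.03 0;.01 0 0 -.03 -.12;.01 0 0 -.03 -.12;.01 0 0 0 -.12;.01 0 0 0 -.12;.01 0 0 0 -.12;.01 0 0 0 -.12;.01 0 0 0 -.12;.01 0 0 0 -.12;.01 0 0 0 -.12;.01 0 0 0 -.12;.01 0 0 0 -.12;.01 0 0 0 -.12;.01 0 0 0 -.12;.01 0 0 0 -.12;.01 0 0 0 -.04;.01 0 0 0 0'; python3 go.py .5287 -.0263 .122 1.2796;
cat > tray.py <<'E'
from h import *
def dots(s,x,z=.006,rad=4,sc=8):
    C=np.array([(-60+40*i,-80+40*j) for i in range(4) for j in range(5)])/1000
    q=proj(s,np.c_[C@Rz(x[2]).T+x[:2],np.full(20,z)]); out=[]
    for u,v in q:
        r=7
        if not(10<u<630 and 10<v<230): out.append((np.nan,np.nan)); continue
        o=(int(round(u))-r,int(round(v))-r); c=s["color"][o[1]:o[1]+2*r+1,o[0]:o[0]+2*r+1].min(2).astype(float)
        g=cv2.resize(c,None,fx=sc,fy=sc,interpolation=cv2.INTER_CUBIC); yy,xx=np.mgrid[:g.shape[0],:g.shape[1]]
        U=(xx+.5)/sc-.5+o[0];V=(yy+.5)/sc-.5+o[1]; m=np.hypot(U-u,V-v)<rad
        hi=np.percentile(g[m],80); w=np.clip(hi*.75-g,0,None)*m
        out.append((np.sum(w*U)/w.sum(),np.sum(w*V)/w.sum()) if w.sum()>50 and hi>100 else (np.nan,np.nan))
    return C,np.array(out)
def fit_tray(s,x=(.5493,-.0272,-.2912),z=.006,n=6):
    x=np.array(x)
    for i in range(n):
        C,d=dots(s,x,z,rad=5.5 if i<2 else 3.5)
        f=lambda y:np.nan_to_num(proj(s,np.c_[C@Rz(y[2]).T+y[:2],np.full(20,z)])-d).ravel()
        x=least_squares(f,x,loss="soft_l1",f_scale=.5).x
    return x,int(np.isfinite(d[:,0]).sum()),np.median(np.abs(f(x)[f(x)!=0]))
E
python3 - <<'E'
from tray import *
print(fit_tray(load("w1")))
from bench import robot
s=robot.snapshot("wrist"); np.savez("pics/w7.npz",**s); print(fit_tray(s))
E
```

```text
time: 16.33
tool_pos: [0.6518, -0.2659, 0.1215]
ee_rot: [-3.141, -0.0, 1.283]
wrist_force: [0.4, -0.4, -0.2]
width: 0.0239
finger_force: 30.0
t16.3 turn 0.004 (0.0 rows) after: 0.1942 -0.1867 -0.0005 (6.5 rows) | noturn: 0.1949 -0.1860 q1 -0.47 q6 -0.18 w 0.024 F [ 0.4 -0.4 -0.2]
(array([ 0.5479377 , -0.02673678, -0.2904978 ]), 12, np.float64(0.06816415527191566))
(array([ 0.54793328, -0.02703885, -0.29130928]), 0, np.float64(nan))
  return _methods._mean(a, axis=axis, dtype=dtype,
  ret = ret.dtype.type(ret / rcount)
```

```bash
python3 nudge.py '.01 .024 -.0233 0 .004;.01 .024 -.0233 0 0;.01 .024 -.0233 0 0;.01 .024 -.0233 0 0;.01 .024 -.0233 0 0;.01 .024 -.0233 0 0;.01 .024 -.0233 0 0;.01 .0255 -.0233 0 0;.01 0 0 0 0;.01 0 0 0 0;.01 0 0 0 0'; python3 go.py .5284 -.0256 .02 1.28; python3 - <<'E'
from bench import robot
from tray import *
s=robot.snapshot("wrist"); np.savez("pics/w8.npz",**s); print(fit_tray(s))
E
```

```text
time: 17.3
tool_pos: [0.5295, -0.0276, 0.1224]
ee_rot: [3.14, 0.001, 1.278]
wrist_force: [-0.6, -0.5, -0.9]
width: 0.0237
finger_force: 30.0
t17.3 turn -0.002 (0.0 rows) after: 0.0016 -0.0016 0.1024 (2.5 rows) | noturn: 0.0016 -0.0016 q1 -0.16 q6 0.13 w 0.024 F [-0.6 -0.5 -0.9]
(array([ 0.54791505, -0.02759042, -0.2905134 ]), 6, np.float64(0.1367763359638019))
```

```bash
python3 nudge.py '.01 .0016 -.0016 .025 0;.01 0 0 .025 0;.01 0 0 .025 0;.01 0 0 .025 0;.01 0 0 0 0;.01 0 0 0 0;.01 0 0 0 0'; python3 go.py .5284 -.0256 -.012 1.28
```

```text
time: 17.93
tool_pos: [0.5294, -0.0262, 0.0234]
ee_rot: [3.14, -0.0, 1.277]
wrist_force: [-0.2, 0.1, -1.3]
width: 0.0241
finger_force: 30.0
t17.9 turn -0.003 (0.0 rows) after: 0.0003 -0.0011 0.0354 (0.8 rows) | noturn: 0.0003 -0.0011 q1 -0.16 q6 0.14 w 0.024 F [-0.2  0.1 -1.3]
```

```bash
python3 nudge.py '.01 .0003 -.0011 .01 0;.01 0 0 .006 0;.01 0 0 .006 0;.01 0 0 .004 0;.01 0 0 .004 0;.01 0 0 0 0;.01 0 0 0 0'; python3 go.py .5284 -.0256 -.012 1.28
```

```text
time: 18.52
tool_pos: [0.5269, -0.0246, -0.0081]
ee_rot: [-3.141, 0.0, 1.279]
wrist_force: [0.7, -0.1, -1.2]
width: 0.0235
finger_force: 30.0
t18.5 turn -0.001 (0.0 rows) after: -0.0006 0.0017 0.0039 (0.1 rows) | noturn: -0.0006 0.0017 q1 -0.15 q6 0.14 w 0.024 F [ 0.7 -0.1 -1.2]
```

```bash
python3 nudge.py '.01 0 .0012 0 0;.01 0 0 0 0;.01 0 0 .002 0;.01 0 0 .002 0;.01 0 0 .002 0;.01 0 0 0 0;.01 0 0 0 0'; python3 go.py .5284 -.0256 -.012 1.28
```

```text
time: 19.1
tool_pos: [0.5286, -0.0251, -0.0121]
ee_rot: [3.141, 0.0, 1.279]
wrist_force: [-4.0, 0.5, 7.3]
width: 0.0238
finger_force: 30.0
t19.1 turn -0.001 (0.0 rows) after: -0.0006 -0.0000 -0.0001 (0.0 rows) | noturn: -0.0006 -0.0000 q1 -0.15 q6 0.14 w 0.024 F [-4.   0.5  7.3]
```

The T went down to −0.012 with light contact, so it is seated. Releasing, lifting, turning for the L and re-checking everything.

```bash
python3 nudge.py '.05 0 0 0 0;.05 0 0 0 0;.05 0 0 0 0;.05 0 0 0 0;.05 0 0 -.03 0;.05 0 0 -.03 0;.05 0 0 -.04 -.12;.05 0 0 -.03 -.12;.05 0 0 0 -.12;.05 0 0 0 -.12;.05 0 0 0 -.12;.05 0 0 0 -.12;.05 0 0 0 -.12;.05 0 0 0 -.12;.05 0 0 0 -.12;.05 0 0 0 -.12;.05 0 0 0 -.12;.05 0 0 0 -.12;.05 0 0 0 -.06;.05 0 0 0 0'; 
cat > chk.py <<'E'
import sys
from h import *
from bench import robot
G=dict(s=(.6511,.2757,1.554),short=(.5812,.4225,1.372),l=(.4998,.2715,1.205),bar=(.415,.4125,.842),v=(.3348,.2749,1.728))
for n in sys.argv[1].split(","):
    s=robot.snapshot(n); np.savez(f"pics/chk_{n}.npz",**s)
    for k in sys.argv[2:]:
        g=G[k]
        try:
            x,c=fit(k,[s],g[:2],yaws=[g[2]],r=70 if n=="wrist" else 45);print(n,k,x.round(4),round(c,3))
        except Exception as e: print(n,k,e)
E
python3 chk.py wrist l v bar s short; python3 go.py .4998 .2715 .12 2.78
```

```text
time: 20.77
tool_pos: [0.5269, -0.0247, 0.1147]
ee_rot: [-3.141, -0.004, 2.78]
wrist_force: [0.2, -0.9, -0.9]
width: 0.0499
finger_force: 0.0
wrist l [0.4991 0.2723 1.2062] 0.492
wrist v [0.3348 0.2749 1.728 ] 1.0
wrist bar OpenCV(4.12.0) /io/opencv/modules/imgproc/src/resize.cpp:4208: error: (-215:Assertion failed) !ssize.empty() in function 'resize'

wrist s [0.6511 0.2769 1.5799] 0.659
wrist short OpenCV(4.12.0) /io/opencv/modules/imgproc/src/resize.cpp:4208: error: (-215:Assertion failed) !ssize.empty() in function 'resize'

t20.8 turn -0.003 (0.0 rows) after: 0.1304 0.2674 -0.0051 (7.1 rows) | noturn: 0.1310 0.2671 q1 -0.15 q6 -1.36 w 0.050 F [ 0.4  0.4 -0. ]
```

```bash
python3 nudge.py '.05 .0163 .0334 0 0;.05 .0163 .0334 0 0;.05 .0163 .0334 0 0;.05 .0163 .0334 0 0;.05 .0163 .0334 0 0;.05 .0163 .0334 0 0;.05 .0163 .0334 0 0;.05 .0163 .0334 0 0;.05 0 0 0 0;.05 0 0 0 0;.05 0 0 0 0'; python3 go.py .4998 .272 -.018 2.777; python3 chk.py top,scene s short bar v
```

```text
time: 21.73
tool_pos: [0.5007, 0.2705, 0.1154]
ee_rot: [-3.14, -0.001, 2.778]
wrist_force: [-0.2, -0.1, 0.6]
width: 0.0501
finger_force: 0.0
t21.7 turn 0.001 (0.0 rows) after: 0.0014 0.0011 0.1334 (3.2 rows) | noturn: 0.0014 0.0011 q1 0.40 q6 -0.81 w 0.050 F [-0.2 -0.1  0.6]
top s [0.6524 0.2765 1.5636] 0.122
top short [0.5812 0.4225 1.372 ] 1.0
top bar [0.4217 0.4126 0.7842] 0.918
top v [0.3348 0.2749 1.728 ] 1.0
scene s [0.6497 0.2753 1.5497] 0.548
scene short [0.58   0.4223 1.3398] 0.536
scene bar [0.4137 0.4129 0.844 ] 0.411
scene v [0.3356 0.2721 1.7897] 0.488
```

```bash
python3 nudge.py '.05 .0014 .0011 .03 0;.05 0 0 .03 0;.05 0 0 .03 0;.05 0 0 .025 0;.05 0 0 .0184 0;.05 0 0 0 0;.01 0 0 0 0;.01 0 0 0 0;.01 0 0 0 0;.01 0 0 0 0;.01 0 0 0 0;.01 0 0 0 0;.01 0 0 0 0;.01 0 0 0 0'; python3 go.py .4998 .272 -.018 2.777
```

```text
time: 23.0
tool_pos: [0.5016, 0.2727, -0.0154]
ee_rot: [3.14, 0.003, 2.779]
wrist_force: [-0.3, -2.0, 7.1]
width: 0.0236
finger_force: 30.0
t23.0 turn 0.002 (0.0 rows) after: 0.0014 -0.0013 0.0026 (0.1 rows) | noturn: 0.0014 -0.0013 q1 0.40 q6 -0.81 w 0.024 F [-0.3 -2.   7.1]
```

L is held. Lifting and turning −1.50 to the tray yaw.

```bash
python3 nudge.py '.01 0 0 -.02 0;.01 0 0 -.03 0;.01 0 0 -.03 0;.01 0 0 -.03 .12;.01 0 0 -.03 .12;.01 0 0 0 .12;.01 0 0 0 .12;.01 0 0 0 .12;.01 0 0 0 .12;.01 0 0 0 .12;.01 0 0 0 .12;.01 0 0 0 .12;.01 0 0 0 .12;.01 0 0 0 .12;.01 0 0 0 .12;.01 0 0 0 .058;.01 0 0 0 0'; python3 go.py .6007 -.0524 .12 1.28
```

```text
time: 24.42
tool_pos: [0.4998, 0.2727, 0.122]
ee_rot: [-3.141, 0.0, 1.28]
wrist_force: [-0.1, 0.2, -1.3]
width: 0.0237
finger_force: 30.0
t24.4 turn 0.000 (0.0 rows) after: -0.2826 0.1899 0.0020 (8.2 rows) | noturn: -0.2826 0.1898 q1 0.40 q6 0.69 w 0.024 F [-0.1  0.2 -1.3]
```

```bash
python3 nudge.py '.01 -.0314 .0211 0 0;.01 -.0314 .0211 0 0;.01 -.0314 .0211 0 0;.01 -.0314 .0211 0 0;.01 -.0314 .0211 0 0;.01 -.0314 .0211 0 0;.01 -.0314 .0211 0 0;.01 -.0314 .0211 0 0;.01 -.0314 .0211 0 0;.01 0 0 .03 0;.01 0 0 .03 0;.01 0 0 .03 0;.01 0 0 .015 0;.01 0 0 0 0;.01 0 0 0 0;.01 0 0 0 0'; python3 go.py .6007 -.0524 -.010 1.28
```

```text
time: 25.75
tool_pos: [0.6026, -0.0525, 0.0192]
ee_rot: [3.139, -0.0, 1.282]
wrist_force: [0.1, -0.8, -0.5]
width: 0.0237
finger_force: 30.0
t25.8 turn 0.002 (0.0 rows) after: -0.0005 -0.0018 0.0292 (0.7 rows) | noturn: -0.0005 -0.0018 q1 -0.18 q6 0.11 w 0.024 F [ 0.1 -0.8 -0.5]
```

```bash
python3 nudge.py '.01 -.0005 -.0018 .01 .002;.01 0 0 .005 0;.01 0 0 .004 0;.01 0 0 0 0;.01 0 0 0 0'; python3 go.py .6007 -.0524 -.010 1.28; python3 nudge.py '.01 0 0 .003 0;.01 0 0 .003 0;.01 0 0 .003 0;.01 0 0 0 0;.01 0 0 0 0'; python3 go.py .6007 -.0524 -.010 1.28
```

```text
time: 26.17
tool_pos: [0.5993, -0.0524, -0.0016]
ee_rot: [-3.141, 0.0, 1.279]
wrist_force: [1.4, 0.4, -1.1]
width: 0.0239
finger_force: 30.0
t26.2 turn -0.001 (0.0 rows) after: 0.0004 0.0014 0.0084 (0.2 rows) | noturn: 0.0004 0.0014 q1 -0.18 q6 0.11 w 0.024 F [ 1.4  0.4 -1.1]
time: 26.58
tool_pos: [0.6003, -0.0535, -0.0094]
ee_rot: [3.139, 0.001, 1.279]
wrist_force: [-0.4, -2.7, 3.6]
width: 0.0243
finger_force: 30.0
t26.6 turn -0.001 (0.0 rows) after: 0.0011 0.0001 0.0006 (0.0 rows) | noturn: 0.0011 0.0001 q1 -0.18 q6 0.11 w 0.024 F [-0.4 -2.7  3.6]
```

```bash
python3 nudge.py '.01 .0005 0 .002 0;.01 0 0 .001 0;.01 0 0 0 0;.01 0 0 0 0'; python3 go.py .6007 -.0524 -.010 1.28
```

```text
time: 26.92
tool_pos: [0.6003, -0.0535, -0.0095]
ee_rot: [3.139, 0.002, 1.279]
wrist_force: [-6.2, -3.5, 14.7]
width: 0.0235
finger_force: 30.0
t26.9 turn -0.001 (0.0 rows) after: 0.0012 0.0000 0.0005 (0.0 rows) | noturn: 0.0012 0.0000 q1 -0.18 q6 0.11 w 0.024 F [-6.2 -3.5 14.7]
```

```bash
python3 nudge.py '.05 0 0 0 0;.05 0 0 0 0;.05 0 0 0 0;.05 0 0 0 0;.05 0 0 -.03 0;.05 0 0 -.03 0;.05 0 0 -.04 .12;.05 0 0 -.03 .12;.05 0 0 0 .12;.05 0 0 0 .12;.05 0 0 0 .12;.05 0 0 0 .12;.05 0 0 0 .12;.05 0 0 0 .12;.05 0 0 0 .12;.05 0 0 0 .12;.05 0 0 0 .096;.05 0 0 0 0;.05 0 0 0 0'; python3 go.py .652 .276 .12 -.016
```

```text
time: 28.5
tool_pos: [0.5993, -0.0514, 0.1156]
ee_rot: [-3.141, 0.002, -0.014]
wrist_force: [-0.7, 0.9, -0.2]
width: 0.0501
finger_force: 0.0
t28.5 turn 0.002 (0.0 rows) after: 0.0475 -0.3282 -0.0044 (8.0 rows) | noturn: 0.0480 -0.3282 q1 -0.18 q6 1.40 w 0.050 F [-0.7  0.9 -0.2]
```

```bash
python3 nudge.py '.05 .0053 -.0365 0 .002;.05 .0053 -.0365 0 0;.05 .0053 -.0365 0 0;.05 .0053 -.0365 0 0;.05 .0053 -.0365 0 0;.05 .0053 -.0365 0 0;.05 .0053 -.0365 0 0;.05 .0053 -.0365 0 0;.05 .0053 -.0365 0 0;.05 0 0 0 0;.05 0 0 0 0;.05 0 0 0 0'; python3 go.py .652 .276 -.016 -.016; cat > ver.py <<'E'
# flushness of seated inserts: fit edges seen in top+scene vs seat
import sys
from tray import *
from bench import robot
TR=np.array([.549,-.0268,-.2908])
V=[robot.snapshot(n) for n in ("top","scene")]
for n,s in zip(("top","scene"),V): np.savez(f"pics/ver_{n}.npz",**s)
cv2.imwrite("pics/ver.png",np.hstack([cv2.resize(V[0]["color"][150:248,260:368],(400,363),interpolation=cv2.INTER_CUBIC),cv2.resize(V[1]["color"][175:265,265:372],(400,363),interpolation=cv2.INTER_CUBIC)]))
E
python3 ver.py; python3 chk.py top,scene short bar v
```

```text
time: 29.5
tool_pos: [0.6532, 0.2754, 0.1158]
ee_rot: [3.141, 0.001, -0.018]
wrist_force: [-0.2, 0.2, 0.1]
width: 0.0499
finger_force: 0.0
t29.5 turn -0.002 (0.0 rows) after: -0.0012 -0.0006 0.1318 (3.2 rows) | noturn: -0.0012 -0.0006 q1 0.32 q6 1.91 w 0.050 F [-0.2  0.2  0.1]
top short [0.5831 0.4322 1.4311] 0.867
top bar [0.4153 0.4146 0.8328] 0.193
top v [0.3348 0.2749 1.728 ] 1.0
scene short [0.5825 0.4213 1.254 ] 0.701
scene bar [0.4132 0.4122 0.8296] 0.499
scene v [0.3331 0.2745 1.7281] 0.134
```

View pics/ver.png

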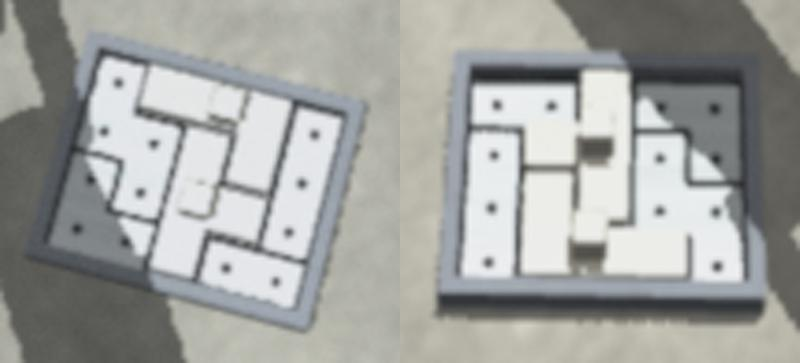

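Both T (crop left (200,195)) and L (crop left (230,120)) lie within their ribs and flush. On to S.

```bash
python3 nudge.py '.05 -.001 -.0006 .03 0;.05 0 0 .03 0;.05 0 0 .03 0;.05 0 0 .025 0;.05 0 0 .0158 0;.05 0 0 0 0;.01 0 0 0 0;.01 0 0 0 0;.01 0 0 0 0;.01 0 0 0 0;.01 0 0 0 0;.01 0 0 0 0;.01 0 0 0 0;.01 0 0 0 0'; python3 go.py .652 .276 -.016 -.016
```

```text
time: 30.87
tool_pos: [0.6531, 0.276, -0.0133]
ee_rot: [3.141, -0.001, -0.019]
wrist_force: [0.7, -1.9, 4.8]
width: 0.0238
finger_force: 30.0
t30.9 turn -0.003 (0.0 rows) after: -0.0011 0.0000 0.0027 (0.1 rows) | noturn: -0.0011 0.0000 q1 0.32 q6 1.91 w 0.024 F [ 0.7 -1.9  4.8]
```

```bash
python3 nudge.py '.01 0 0 -.02 0;.01 0 0 -.03 0;.01 0 0 -.03 0;.01 0 0 -.03 -.12;.01 0 0 -.03 -.12;.01 0 0 0 -.12;.01 0 0 0 -.12;.01 0 0 0 -.12;.01 0 0 0 -.12;.01 0 0 0 -.12;.01 0 0 0 -.12;.01 0 0 0 -.12;.01 0 0 0 -.12;.01 0 0 0 -.099;.01 0 0 0 0;.01 0 0 0 0'; python3 go.py .5856 .0257 .025 1.28
```

```text
time: 32.2
tool_pos: [0.6521, 0.2763, 0.1248]
ee_rot: [-3.14, 0.001, 1.278]
wrist_force: [0.6, -1.2, -1.0]
width: 0.0237
finger_force: 30.0
t32.2 turn -0.002 (0.0 rows) after: -0.2592 0.0081 0.0998 (6.7 rows) | noturn: -0.2591 0.0087 q1 0.32 q6 0.61 w 0.024 F [ 0.6 -1.2 -1. ]
```

```bash
python3 nudge.py '.01 -.037 .0012 0 -.002;.01 -.037 .0012 0 0;.01 -.037 .0012 0 0;.01 -.037 .0012 0 0;.01 -.037 .0012 0 0;.01 -.037 .0011 0 0;.01 -.0372 .001 0 0;.01 0 0 .03 0;.01 0 0 .03 0;.01 0 0 .03 0;.01 0 0 .01 0;.01 0 0 0 0;.01 0 0 0 0;.01 0 0 0 0;.01 0 0 0 0;.01 0 0 0 0;.01 0 0 0 0'; python3 go.py .5856 .0257 -.0075 1.28
```

```text
time: 33.62
tool_pos: [0.5875, 0.0255, 0.0275]
ee_rot: [3.139, -0.001, 1.282]
wrist_force: [-0.2, 0.3, -1.6]
width: 0.0237
finger_force: 30.0
t33.6 turn 0.002 (0.0 rows) after: -0.0004 -0.0019 0.0350 (0.8 rows) | noturn: -0.0004 -0.0019 q1 -0.05 q6 0.24 w 0.024 F [-0.2  0.3 -1.6]
```

```bash
python3 nudge.py '.01 -.0004 -.0015 .01 0;.01 0 0 .006 0;.01 0 0 .004 0;.01 0 0 .003 0;.01 0 0 0 0;.01 0 0 0 0;.01 0 0 0 0'; python3 go.py .5856 .0257 -.0075 1.28; 
```

```text
time: 34.2
tool_pos: [0.5851, 0.0255, 0.003]
ee_rot: [3.141, 0.0, 1.282]
wrist_force: [-0.4, 0.2, -0.3]
width: 0.0237
finger_force: 30.0
t34.2 turn 0.002 (0.0 rows) after: 0.0004 0.0004 0.0105 (0.3 rows) | noturn: 0.0004 0.0004 q1 -0.05 q6 0.24 w 0.024 F [-0.4  0.2 -0.3]
```

```bash
python3 nudge.py '.01 .0004 .0003 .003 .002;.01 0 0 .003 0;.01 0 0 .003 0;.01 0 0 .002 0;.01 0 0 .001 0;.01 0 0 0 0;.01 0 0 0 0'; python3 go.py .5856 .0257 -.0075 1.28; 
```

```text
time: 34.78
tool_pos: [0.5855, 0.026, -0.0074]
ee_rot: [3.141, -0.0, 1.28]
wrist_force: [-3.3, 1.5, 6.0]
width: 0.0238
finger_force: 30.0
t34.8 turn -0.000 (0.0 rows) after: -0.0003 0.0002 0.0001 (0.0 rows) | noturn: -0.0003 0.0002 q1 -0.05 q6 0.24 w 0.024 F [-3.3  1.5  6. ]
```

S is seated. Releasing, then turning for the short bar.

```bash
python3 nudge.py '.05 0 0 0 0;.05 0 0 0 0;.05 0 0 0 0;.05 0 0 0 0;.05 0 0 -.03 0;.05 0 0 -.03 0;.05 0 0 -.04 -.12;.05 0 0 -.03 -.12;.05 0 0 0 -.12;.05 0 0 0 -.12;.05 0 0 0 -.12;.05 0 0 0 -.12;.05 0 0 0 -.12;.05 0 0 0 -.12;.05 0 0 0 -.12;.05 0 0 0 -.12;.05 0 0 0 -.12;.05 0 0 0 -.12;.05 0 0 0 -.12;.05 0 0 0 -.103'; python3 go.py .5826 .4238 .122 2.943
```

```text
time: 36.45
tool_pos: [0.5852, 0.0257, 0.1204]
ee_rot: [-3.141, -0.001, 2.948]
wrist_force: [-0.2, 0.3, 0.1]
width: 0.0498
finger_force: 0.0
t36.5 turn 0.005 (0.0 rows) after: 0.0810 0.3897 -0.0016 (9.5 rows) | noturn: 0.0789 0.3902 q1 -0.05 q6 -1.43 w 0.050 F [-0.2  0.3  0.1]
```

```bash
python3 chk.py top,scene s l bar v short
```

```text
top s [0.6511 0.2757 1.554 ] 1.0
top l [0.4998 0.2715 1.205 ] 1.0
top bar [0.4153 0.4145 0.8351] 0.077
top v [0.3352 0.2762 1.7209] 0.082
top short [0.6068 0.4153 1.3614] 0.125
scene s [0.6511 0.2757 1.554 ] 1.0
scene l [0.4998 0.2715 1.205 ] 1.0
scene bar [0.4134 0.4125 0.8343] 0.08
scene v [0.3333 0.2744 1.7279] 0.194
scene short [0.6042 0.4138 1.3649] 0.517
```

The short bar was knocked to (0.6067, 0.4155, yaw 1.363), and its target is updated. The others are unchanged.

```bash
python3 go.py .6067 .4155 .122 2.934; python3 nudge.py '.05 .0059 .0389 0 .013;.05 .0059 .0389 0 0;.05 .0059 .0389 0 0;.05 .0059 .0389 0 0;.05 .0059 .0389 0 0;.05 .0059 .0389 0 0;.05 .0059 .0389 0 0;.05 .0059 .0389 0 0;.05 .0059 .0389 0 0;.05 .0059 .0389 0 0;.05 0 0 0 0;.05 0 0 0 0;.05 0 0 0 0'; python3 go.py .6067 .4155 -.016 2.934
```

```text
t36.5 turn 0.008 (0.1 rows) after: 0.0593 0.3859 -0.0015 (9.4 rows) | noturn: 0.0560 0.3863 q1 -0.05 q6 -1.42 w 0.050 F [ 0.2  0.2 -1.1]
time: 37.63
tool_pos: [0.6087, 0.4181, 0.12]
ee_rot: [-3.14, -0.0, 2.928]
wrist_force: [-0.5, -0.2, 0.0]
width: 0.0499
finger_force: 0.0
t37.6 turn -0.006 (0.0 rows) after: 0.0015 -0.0029 0.1360 (3.3 rows) | noturn: 0.0014 -0.0029 q1 0.53 q6 -0.83 w 0.050 F [-0.5 -0.2  0. ]
```

```bash
python3 nudge.py '.05 .0015 -.0029 .03 -.006;.05 0 0 .03 0;.05 0 0 .03 0;.05 0 0 .025 0;.05 0 0 .018 0;.05 0 0 0 0;.01 0 0 0 0;.01 0 0 0 0;.01 0 0 0 0;.01 0 0 0 0;.01 0 0 0 0;.01 0 0 0 0;.01 0 0 0 0;.01 0 0 0 0'; python3 go.py .6067 .4155 -.016 2.934
```

```text
time: 38.8
tool_pos: [0.6082, 0.4164, -0.0095]
ee_rot: [3.14, 0.003, 2.936]
wrist_force: [0.3, -1.8, 6.0]
width: 0.0239
finger_force: 30.0
t38.8 turn 0.002 (0.0 rows) after: 0.0013 -0.0012 0.0065 (0.2 rows) | noturn: 0.0013 -0.0012 q1 0.52 q6 -0.84 w 0.024 F [ 0.3 -1.8  6. ]
```

```bash
python3 nudge.py '.01 0 0 -.02 0;.01 0 0 -.03 0;.01 0 0 -.03 0;.01 0 0 -.03 .12;.01 0 0 -.02 .12;.01 0 0 0 .12;.01 0 0 0 .12;.01 0 0 0 .12;.01 0 0 0 .12;.01 0 0 0 .12;.01 0 0 0 .12;.01 0 0 0 .12;.01 0 0 0 .12;.01 0 0 0 .12;.01 0 0 0 .12;.01 0 0 0 .12;.01 0 0 0 .096;.01 0 0 0 0'; python3 go.py .4741 -.0674 .025 1.28; python3 - <<'E'
from h import *
from bench import robot
s=robot.snapshot("scene"); np.savez("pics/s9.npz",**s)
p=robot.get_obs()["tool_pos"];u,v=proj(s,p)[0].astype(int)
a=cv2.resize(s["color"][v-60:v+60,u-60:u+60],(500,500),interpolation=cv2.INTER_CUBIC);cv2.imwrite("pics/s9.png",a)
E
```

```text
time: 40.3
tool_pos: [0.6065, 0.4162, 0.1173]
ee_rot: [-3.141, 0.0, 1.279]
wrist_force: [0.5, 0.7, -0.2]
width: 0.0238
finger_force: 30.0
t40.3 turn -0.001 (0.0 rows) after: -0.5012 0.0118 0.0923 (12.2 rows) | noturn: -0.5012 0.0125 q1 0.52 q6 0.82 w 0.024 F [ 0.5  0.7 -0.2]
```

View pics/s9.png

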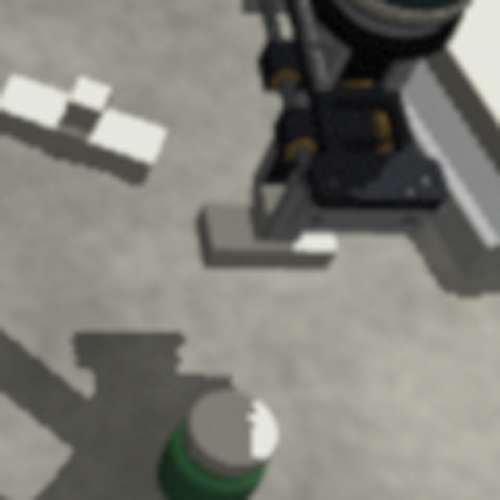

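The short bar hangs level in the grip (crop (265,235)). Moving it to its place.

```bash
python3 nudge.py '.01 -.0385 .0009 0 0;.01 -.0385 .0009 0 0;.01 -.0385 .0009 0 0;.01 -.0385 .0009 0 0;.01 -.0385 .0009 0 0;.01 -.0385 .0009 0 0;.01 -.0385 .0009 0 0;.01 -.0385 .0009 0 0;.01 -.0385 .0009 0 0;.01 -.0385 .0009 0 0;.01 -.0385 .0009 0 0;.01 -.0385 .0009 0 0;.01 -.0385 .0009 0 0;.01 0 0 .03 0;.01 0 0 .03 0;.01 0 0 .03 0;.01 0 0 0 0;.01 0 0 0 0;.01 0 0 0 0;.01 0 0 0 0'; python3 go.py .4741 -.0674 -.0035 1.28
```

```text
time: 42.02
tool_pos: [0.4765, -0.0671, 0.0305]
ee_rot: [3.137, -0.0, 1.281]
wrist_force: [0.5, 0.9, -0.0]
width: 0.0236
finger_force: 30.0
t42.0 turn 0.001 (0.0 rows) after: -0.0010 -0.0022 0.0340 (0.8 rows) | noturn: -0.0010 -0.0022 q1 -0.26 q6 0.03 w 0.024 F [ 0.5  0.9 -0. ]
```

```bash
python3 nudge.py '.01 -.0008 -.0012 .01 0;.01 0 0 .005 0;.01 0 0 .005 0;.01 0 0 0 0;.01 0 0 0 0;.01 0 0 0 0'; python3 go.py .4741 -.0674 -.0035 1.28
```

```text
time: 42.52
tool_pos: [0.4731, -0.0672, 0.0079]
ee_rot: [3.142, 0.0, 1.28]
wrist_force: [0.2, 0.6, -0.4]
width: 0.0236
finger_force: 30.0
t42.5 turn -0.000 (0.0 rows) after: 0.0001 0.0010 0.0114 (0.3 rows) | noturn: 0.0001 0.0010 q1 -0.26 q6 0.03 w 0.024 F [ 0.2  0.6 -0.4]
```

```bash
python3 nudge.py '.01 0 .001 .003 0;.01 0 0 .003 0;.01 0 0 .003 0;.01 0 0 .003 0;.01 0 0 0 0;.01 0 0 0 0'; python3 go.py .4741 -.0674 -.0035 1.28
```

```text
time: 43.02
tool_pos: [0.4743, -0.069, -0.0024]
ee_rot: [3.14, 0.003, 1.28]
wrist_force: [-2.8, -2.6, 7.5]
width: 0.0232
finger_force: 30.0
t43.0 turn -0.000 (0.0 rows) after: 0.0015 -0.0007 0.0011 (0.0 rows) | noturn: 0.0015 -0.0007 q1 -0.26 q6 0.03 w 0.023 F [-2.8 -2.6  7.5]
```

```bash
python3 nudge.py '.01 .0012 -.0005 .001 0;.01 0 0 .001 0;.01 0 0 0 0;.01 0 0 0 0'; python3 go.py .4741 -.0674 -.0035 1.28; python3 nudge.py '.01 .0012 0 0 0;.01 0 0 .0015 0;.01 0 0 0 0;.01 0 0 0 0'; python3 go.py .4741 -.0674 -.0035 1.28
```

```text
time: 43.35
tool_pos: [0.4745, -0.0691, -0.0025]
ee_rot: [3.139, 0.005, 1.28]
wrist_force: [-7.1, -4.4, 15.2]
width: 0.0235
finger_force: 30.0
t43.4 turn -0.000 (0.0 rows) after: 0.0015 -0.0008 0.0010 (0.0 rows) | noturn: 0.0015 -0.0008 q1 -0.26 q6 0.03 w 0.024 F [-7.1 -4.4 15.2]
time: 43.68
tool_pos: [0.4745, -0.0691, -0.0026]
ee_rot: [3.139, 0.007, 1.28]
wrist_force: [-10.9, -7.6, 22.8]
width: 0.0238
finger_force: 30.0
t43.7 turn -0.000 (0.0 rows) after: 0.0015 -0.0009 0.0009 (0.0 rows) | noturn: 0.0015 -0.0009 q1 -0.26 q6 0.04 w 0.024 F [-10.9  -7.6  22.8]
```

```bash
python3 nudge.py '.01 -.0024 0 -.003 0;.045 0 0 0 0;.045 0 0 0 0;.045 0 0 0 0;.045 0 0 0 0;.05 0 0 -.03 0;.05 0 0 -.03 0;.05 0 0 -.03 -.12;.05 0 0 -.03 -.12;.05 0 0 0 -.12;.05 0 0 0 -.085;.05 0 0 0 0'; python3 go.py .3356 .2763 .12 1.7245
```

```text
time: 44.68
tool_pos: [0.4738, -0.0672, 0.1155]
ee_rot: [3.141, 0.0, 1.727]
wrist_force: [0.6, 0.3, 0.2]
width: 0.0502
finger_force: 0.0
t44.7 turn 0.002 (0.0 rows) after: 0.3606 -0.0839 -0.0045 (8.9 rows) | noturn: 0.3608 -0.0832 q1 -0.26 q6 -0.42 w 0.050 F [0.6 0.3 0.2]
```

```bash
python3 nudge.py '.05 .036 -.0084 0 .002;.05 .036 -.0084 0 0;.05 .036 -.0084 0 0;.05 .036 -.0084 0 0;.05 .036 -.0084 0 0;.05 .036 -.0084 0 0;.05 .036 -.0084 0 0;.05 .036 -.0084 0 0;.05 .036 -.0084 0 0;.05 .036 -.0084 0 0;.05 0 0 0 0;.05 0 0 0 0'; python3 go.py .3356 .2763 -.013 1.7245; python3 - <<'E'
from tray import *
from bench import robot
T,S=[robot.snapshot(n) for n in("top","scene")]
np.savez("pics/ver_top.npz",**T);np.savez("pics/ver_scene.npz",**S)
for nm,s in(("T",T),("S",S)):
    x0,n,_=fit_tray(s); print(nm,"tray",x0.round(4),n)
tr=np.array([.5493,-.0272,-.2912])
for k in("short","l","t","s"):
    a=np.array(SEAT[k])/1e3; p=Rz(tr[2])@a+tr[:2]
    # post-top centre triangulation: white square contrast is weak, so predict pixel only
    print(k,[proj(s,[p[0],p[1],.054]).round(1).tolist()[0] for s in(T,S)])
cv2.imwrite("pics/ver.png",np.hstack([cv2.resize(s["color"][a:a+96,b:b+108],(400,356),interpolation=cv2.INTER_CUBIC) for s,a,b in((T,152,260),(S,175,265))]))
E
```

```text
time: 45.68
tool_pos: [0.3344, 0.2768, 0.1143]
ee_rot: [-3.14, 0.001, 1.726]
wrist_force: [-0.3, -0.2, -0.1]
width: 0.0503
finger_force: 0.0
t45.7 turn 0.001 (0.0 rows) after: -0.0007 0.0011 0.1273 (3.1 rows) | noturn: -0.0007 0.0011 q1 0.56 q6 0.41 w 0.050 F [-0.3 -0.2 -0.1]
T tray [ 0.5348 -0.0237 -0.3377] 13
S tray [ 0.5526 -0.0266 -0.2432] 11
short [[328.2, 221.9], [297.4, 191.6]]
l [[321.7, 177.5], [315.1, 230.6]]
t [[312.8, 203.0], [317.7, 204.7]]
s [[294.2, 183.5], [342.7, 218.4]]
```

View pics/ver.png

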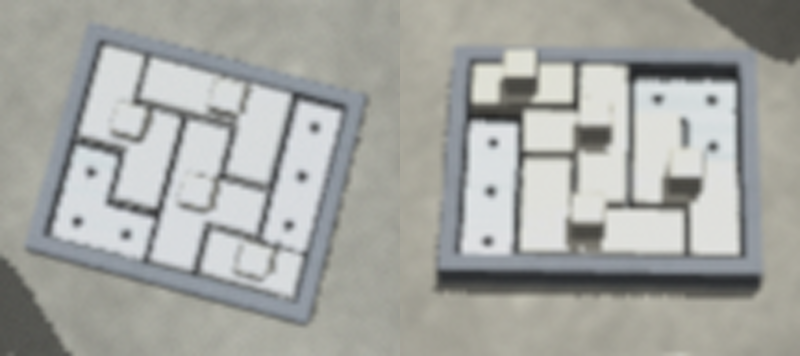

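All four look within their ribs: the short bar's post top is at crop (254,260)/(519,60), within 2 crop pixels of the seated prediction. I'll check that numerically with the dark post faces in the scene view.

```bash
python3 - <<'E'
from tray import *
S=load("ver_scene"); sc=8
tr=np.array([.5486,-.0272,-.2912]) 
for k in("short","l","t","s"):
    p=Rz(tr[2])@(np.array(SEAT[k])/1e3)+tr[:2]
    R=Rz(tr[2]); v=[]
    # side face toward camera: +x of tray
    f=[(12,y,z) for y in(-12,12) for z in(26,54)]
    w=np.array([np.r_[R@(np.array(q[:2])/1e3)+p,q[2]/1e3] for q in f]); c=proj(S,w); m=c.mean(0)
    o=(m-8).astype(int); g=cv2.resize(S["color"][o[1]:o[1]+17,o[0]:o[0]+17].min(2).astype(float),None,fx=sc,fy=sc,interpolation=cv2.INTER_CUBIC)
    yy,xx=np.mgrid[:g.shape[0],:g.shape[1]];U=(xx+.5)/sc-.5+o[0];V=(yy+.5)/sc-.5+o[1]
    wt=np.clip(150-g,0,None)*(abs(U-m[0])<4.0)*(abs(V-m[1])<5)
    print(k,"pred",m.round(2),"obs",[round(float((wt*A).sum()/wt.sum()),2) for A in(U,V)],"dy",round(float((wt*V).sum()/wt.sum()-m[1]),2))
p=np.array([.5,0,.05]);print("4.5mm ->",proj(S,p+[0,0,.0045])-proj(S,p))
E
```

```text
short pred [297.31 197.94] obs [297.05, 198.93] dy 0.98
l pred [314.96 237.14] obs [314.9, 237.88] dy 0.74
t pred [317.55 211.13] obs [317.2, 211.64] dy 0.51
s pred [342.4  224.85] obs [341.69, 225.69] dy 0.84
4.5mm -> [[ 0.01224596 -0.91515536]]
```

All four sit at the same level, with the short bar not raised. Grasping V.

```bash
python3 nudge.py '.05 -.0007 .0011 .03 0;.05 0 0 .03 0;.05 0 0 .03 0;.05 0 0 .025 0;.05 0 0 .012 0;.05 0 0 0 0;.01 0 0 0 0;.01 0 0 0 0;.01 0 0 0 0;.01 0 0 0 0;.01 0 0 0 0;.01 0 0 0 0;.01 0 0 0 0;.01 0 0 0 0'; python3 go.py .3356 .2763 -.013 1.7245
```

```text
time: 46.95
tool_pos: [0.3378, 0.2755, -0.0103]
ee_rot: [3.14, -0.0, 1.723]
wrist_force: [-0.7, -2.2, 5.8]
width: 0.0238
finger_force: 30.0
t47.0 turn -0.001 (0.0 rows) after: 0.0011 -0.0021 0.0027 (0.1 rows) | noturn: 0.0011 -0.0021 q1 0.55 q6 0.40 w 0.024 F [-0.7 -2.2  5.8]
```

```bash
python3 nudge.py '.01 0 0 -.03 0;.01 0 0 -.03 0;.01 0 0 -.035 0;.01 0 0 -.035 .12;.01 0 0 0 .12;.01 0 0 0 .12;.01 0 0 0 .12;.01 0 0 0 .12;.01 0 0 0 .12;.01 0 0 0 .12;.01 0 0 0 .12;.01 0 0 0 .12;.01 0 0 0 .12;.01 0 0 0 .12;.01 0 0 0 .12;.01 0 0 0 .12;.01 0 0 0 .12;.01 0 0 0 .12;.01 0 0 0 .12;.01 0 0 0 .094'; python3 nudge.py '.01 0 0 0 .12;.01 0 0 0 0'; python3 go.py .5175 .0612 .03 -.291
```

```text
time: 48.62
tool_pos: [0.3369, 0.2752, 0.1179]
ee_rot: [3.141, 0.0, -0.296]
wrist_force: [-1.1, 0.7, -0.7]
width: 0.0235
finger_force: 30.0
time: 48.78
tool_pos: [0.3369, 0.2752, 0.1178]
ee_rot: [3.141, 0.0, -0.413]
wrist_force: [-0.1, 0.6, -1.0]
width: 0.0237
finger_force: 30.0
t48.8 turn -0.122 (1.0 rows) after: 0.2344 0.1531 0.0878 (7.0 rows) | noturn: 0.2513 0.1235 q1 0.55 q6 2.54 w 0.024 F [-0.1  0.6 -1. ]
```

```bash
python3 nudge.py '.01 0 0 0 -.122;.01 .0293 .0191 0 0;.01 .0293 .0191 0 0;.01 .0293 .0191 0 0;.01 .0293 .0191 0 0;.01 .0293 .0191 0 0;.01 .0293 .0191 0 0;.01 .0293 .0191 0 0;.01 .0293 .0191 0 0;.01 0 0 .03 0;.01 0 0 .03 0;.01 0 0 .028 0;.01 0 0 0 0;.01 0 0 0 0;.01 0 0 0 0;.01 0 0 0 0;.01 0 0 0 0'; python3 go.py .5175 .0612 -.0043 -.291
```

```text
time: 50.2
tool_pos: [0.52, 0.0621, 0.0329]
ee_rot: [-3.14, -0.005, -0.288]
wrist_force: [-0.7, -0.5, -1.9]
width: 0.0237
finger_force: 30.0
t50.2 turn 0.003 (0.0 rows) after: -0.0021 0.0016 0.0372 (0.9 rows) | noturn: -0.0021 0.0016 q1 0.01 q6 1.87 w 0.024 F [-0.7 -0.5 -1.9]
```

```bash
python3 nudge.py '.01 -.0012 .001 .012 0.003;.01 0 0 .006 0;.01 0 0 .005 0;.01 0 0 0 0;.01 0 0 0 0;.01 0 0 0 0'; python3 go.py .5175 .0612 -.0043 -.291
```

```text
time: 50.7
tool_pos: [0.5168, 0.0613, 0.0073]
ee_rot: [3.141, 0.0, -0.292]
wrist_force: [-0.7, 1.0, -0.7]
width: 0.024
finger_force: 30.0
t50.7 turn -0.001 (0.0 rows) after: 0.0007 -0.0001 0.0116 (0.3 rows) | noturn: 0.0007 -0.0001 q1 0.01 q6 1.87 w 0.024 F [-0.7  1.  -0.7]
```

```bash
python3 nudge.py '.01 .0007 0 .003 0;.01 0 0 .003 0;.01 0 0 .003 0;.01 0 0 .003 0;.01 0 0 .001 0;.01 0 0 0 0;.01 0 0 0 0'; python3 go.py .5175 .0612 -.0043 -.291
```

```text
time: 51.28
tool_pos: [0.5175, 0.0611, -0.0044]
ee_rot: [3.141, -0.0, -0.292]
wrist_force: [-3.2, -0.8, 4.8]
width: 0.0237
finger_force: 30.0
t51.3 turn -0.001 (0.0 rows) after: -0.0000 -0.0001 -0.0001 (0.0 rows) | noturn: -0.0000 -0.0001 q1 0.01 q6 1.87 w 0.024 F [-3.2 -0.8  4.8]
```

V is seated. Releasing and turning for the bar.

```bash
python3 nudge.py '.045 0 0 0 0;.045 0 0 0 0;.045 0 0 0 0;.045 0 0 0 0;.05 0 0 -.03 0;.05 0 0 -.03 0;.05 0 0 -.03 -.12;.05 0 0 -.035 -.12;.05 0 0 0 -.12;.05 0 0 0 -.12;.05 0 0 0 -.12;.05 0 0 0 -.12;.05 0 0 0 -.12;.05 0 0 0 -.12;.05 0 0 0 -.12;.05 0 0 0 -.046;.05 0 0 0 0'; python3 go.py .4158 .4145 .12 .835; python3 chk.py top,scene bar
```

```text
time: 52.7
tool_pos: [0.5173, 0.0611, 0.1191]
ee_rot: [-3.141, 0.0, 0.834]
wrist_force: [-0.1, 0.6, -0.2]
width: 0.0495
finger_force: 0.0
t52.7 turn -0.001 (0.0 rows) after: 0.1939 -0.3125 -0.0009 (8.8 rows) | noturn: 0.1937 -0.3126 q1 0.01 q6 0.75 w 0.050 F [-0.1  0.6 -0.2]
top bar [0.4153 0.4145 0.8356] 0.088
scene bar [0.4137 0.4126 0.8303] 0.093
```

```bash
python3 nudge.py '.05 .0194 -.0312 0 0;.05 .0194 -.0312 0 0;.05 .0194 -.0312 0 0;.05 .0194 -.0312 0 0;.05 .0194 -.0312 0 0;.05 .0194 -.0312 0 0;.05 .0194 -.0312 0 0;.05 .0194 -.0312 0 0;.05 .0194 -.0312 0 0;.05 .0194 -.0312 0 0;.05 0 0 0 0;.05 0 0 0 0;.05 0 0 0 0'; python3 go.py .4158 .4145 -.010 .835
```

```text
time: 53.88
tool_pos: [0.4168, 0.4139, 0.119]
ee_rot: [3.141, 0.001, 0.834]
wrist_force: [0.8, 0.8, 0.0]
width: 0.0499
finger_force: 0.0
t53.9 turn -0.001 (0.0 rows) after: -0.0002 -0.0011 0.1290 (3.1 rows) | noturn: -0.0002 -0.0011 q1 0.69 q6 1.42 w 0.050 F [0.8 0.8 0. ]
```

```bash
python3 nudge.py '.05 -.0002 -.0008 .03 0;.05 0 0 .03 0;.05 0 0 .03 0;.05 0 0 .025 0;.05 0 0 .014 0;.05 0 0 0 0;.01 0 0 0 0;.01 0 0 0 0;.01 0 0 0 0;.01 0 0 0 0;.01 0 0 0 0;.01 0 0 0 0;.01 0 0 0 0;.01 0 0 0 0'; python3 go.py .4158 .4145 -.010 .835
```

```text
time: 55.05
tool_pos: [0.4171, 0.4155, -0.0079]
ee_rot: [3.141, -0.003, 0.834]
wrist_force: [-0.6, 0.0, 6.0]
width: 0.0235
finger_force: 30.0
t55.0 turn -0.001 (0.0 rows) after: -0.0016 -0.0003 0.0021 (0.1 rows) | noturn: -0.0016 -0.0003 q1 0.69 q6 1.42 w 0.023 F [-0.6  0.   6. ]
```

```bash
python3 nudge.py '.01 0 0 -.03 0;.01 0 0 -.03 0;.01 0 0 -.035 0;.01 0 0 -.035 .12;.01 0 0 0 .12;.01 0 0 0 .12;.01 0 0 0 .12;.01 0 0 0 .12;.01 0 0 0 .12;.01 0 0 0 .12;.01 0 0 0 .12;.01 0 0 0 .12;.01 0 0 0 .045;.01 0 0 0 0;.01 0 0 0 0'; python3 go.py .5462 -.1092 .03 -.291
```

```text
time: 56.3
tool_pos: [0.4156, 0.4146, 0.1196]
ee_rot: [3.14, 0.001, -0.29]
wrist_force: [-0.3, 0.3, -1.7]
width: 0.0233
finger_force: 30.0
t56.3 turn 0.001 (0.0 rows) after: 0.2754 0.4643 0.0896 (13.1 rows) | noturn: 0.2748 0.4647 q1 0.69 q6 2.55 w 0.023 F [-0.3  0.3 -1.7]
```

```bash
python3 nudge.py '.01 .0197 .0331 0 0;.01 .0197 .0332 0 0;.01 .0197 .0332 0 0;.01 .0197 .0332 0 0;.01 .0197 .0332 0 0;.01 .0197 .0332 0 0;.01 .0197 .0332 0 0;.01 .0197 .0332 0 0;.01 .0197 .0332 0 0;.01 .0197 .0332 0 0;.01 .0196 .0332 0 0;.01 .0196 .0332 0 0;.01 .0196 .0331 0 0;.01 .0196 .0331 0 0;.01 0 0 .03 0;.01 0 0 .03 0;.01 0 0 .025 0;.01 0 0 0 0;.01 0 0 0 0;.01 0 0 0 0'; python3 go.py .5462 -.1092 -.002 -.291
```

```text
time: 57.97
tool_pos: [0.5475, -0.1093, 0.037]
ee_rot: [3.142, -0.002, -0.29]
wrist_force: [-0.1, 0.5, 0.7]
width: 0.0236
finger_force: 30.0
t58.0 turn 0.001 (0.0 rows) after: -0.0013 0.0002 0.0390 (0.9 rows) | noturn: -0.0013 0.0002 q1 -0.30 q6 1.56 w 0.024 F [-0.1  0.5  0.7]
```

```bash
python3 nudge.py '.01 -.0008 0 .012 0;.01 0 0 .008 0;.01 0 0 .006 0;.01 0 0 0 0;.01 0 0 0 0;.01 0 0 0 0'; python3 go.py .5462 -.1092 -.002 -.291
```

```text
time: 58.47
tool_pos: [0.5459, -0.109, 0.0096]
ee_rot: [3.142, -0.0, -0.291]
wrist_force: [-0.1, 0.5, -0.2]
width: 0.0234
finger_force: 30.0
t58.5 turn -0.000 (0.0 rows) after: 0.0003 0.0001 0.0116 (0.3 rows) | noturn: 0.0003 0.0001 q1 -0.30 q6 1.56 w 0.023 F [-0.1  0.5 -0.2]
```

```bash
python3 nudge.py '.01 0.0002 0 .003 0;.01 0 0 .003 0;.01 0 0 .003 0;.01 0 0 .003 0;.01 0 0 .001 0;.01 0 0 0 0;.01 0 0 0 0'; python3 go.py .5462 -.1092 -.002 -.291
```

```text
time: 59.05
tool_pos: [0.5468, -0.1092, -0.002]
ee_rot: [-3.142, -0.002, -0.291]
wrist_force: [-0.5, -0.5, 5.8]
width: 0.0236
finger_force: 30.0
t59.0 turn -0.000 (0.0 rows) after: -0.0005 0.0001 -0.0000 (0.0 rows) | noturn: -0.0005 0.0001 q1 -0.30 q6 1.56 w 0.024 F [-0.5 -0.5  5.8]
```

The bar is seated. Releasing, lifting and verifying all six before going to the lever.

```bash
python3 nudge.py '.045 0 0 0 0;.045 0 0 0 0;.045 0 0 0 0;.045 0 0 0 0;.05 0 0 -.03 0;.05 0 0 -.03 0;.05 0 0 -.03 -.12;.05 0 0 -.03 -.12;.05 0 0 0 -.12;.05 0 0 0 -.13;.05 0 0 0 0'; python3 go.py .478 -.354 .12 .2
```

```text
time: 59.97
tool_pos: [0.5462, -0.1091, 0.117]
ee_rot: [3.141, -0.001, 0.196]
wrist_force: [1.1, -0.4, 0.0]
width: 0.0497
finger_force: 0.0
t60.0 turn -0.004 (0.0 rows) after: -0.1155 0.2264 -0.0030 (6.1 rows) | noturn: -0.1145 0.2269 q1 -0.30 q6 1.08 w 0.050 F [ 1.1 -0.4  0. ]
```

```bash
python3 nudge.py '.05 -.0165 .0323 0 -.004;.05 -.0165 .0323 0 0;.05 -.0165 .0323 0 0;.05 -.0165 .0323 0 0;.05 -.0165 .0323 0 0;.05 -.0165 .0323 0 0;.05 -.0165 .0323 0 0;.05 0 0 0 0;.05 0 0 0 0;.05 0 0 0 0'; python3 go.py .478 -.354 .03 .2; cat > ver2.py <<'E'
from tray import *
from bench import robot
S,T,W=[robot.snapshot(n) for n in("scene","top","wrist")]; np.savez("pics/ws.npz",**W); np.savez("pics/ss.npz",**S)
sc=8; tr=np.array([.5486,-.0272,-.2912])
for k in SEAT:
    R=Rz(tr[2]); p=R@(np.array(SEAT[k])/1e3)+tr[:2]
    w=np.array([np.r_[R@(np.array(q[:2])/1e3)+p,q[2]/1e3] for q in [(12,y,z) for y in(-12,12) for z in(26,54)]]); m=proj(S,w).mean(0)
    o=(m-8).astype(int); g=cv2.resize(S["color"][o[1]:o[1]+17,o[0]:o[0]+17].min(2).astype(float),None,fx=sc,fy=sc,interpolation=cv2.INTER_CUBIC)
    yy,xx=np.mgrid[:g.shape[0],:g.shape[1]];U=(xx+.5)/sc-.5+o[0];V=(yy+.5)/sc-.5+o[1]
    wt=np.clip(150-g,0,None)*(abs(U-m[0])<4.0)*(abs(V-m[1])<5)
    print(k,[round(float((wt*A).sum()/wt.sum()-b),2) for A,b in((U,m[0]),(V,m[1]))])
a=cv2.resize(S["color"][175:271,265:373],(400,356),interpolation=cv2.INTER_CUBIC)
b=cv2.resize(W["color"][120:262,260:420],(400,356),interpolation=cv2.INTER_CUBIC)
cv2.imwrite("pics/fin.png",np.hstack([a,np.clip(b.astype(float)*1.5,0,255).astype(np.uint8)]))
E
python3 ver2.py
```

```text
time: 60.8
tool_pos: [0.4767, -0.3527, 0.1155]
ee_rot: [-3.14, 0.001, 0.196]
wrist_force: [-0.4, 0.0, 0.2]
width: 0.0501
finger_force: 0.0
t60.8 turn -0.004 (0.0 rows) after: 0.0010 0.0016 0.0855 (2.1 rows) | noturn: 0.0010 0.0016 q1 -0.73 q6 0.64 w 0.050 F [-0.4  0.   0.2]
l [-0.08, 0.63]
s [-0.76, 0.82]
t [-0.39, 0.46]
v [-0.39, 0.34]
bar [-0.08, -0.01]
short [-0.26, 0.92]
```

View pics/fin.png

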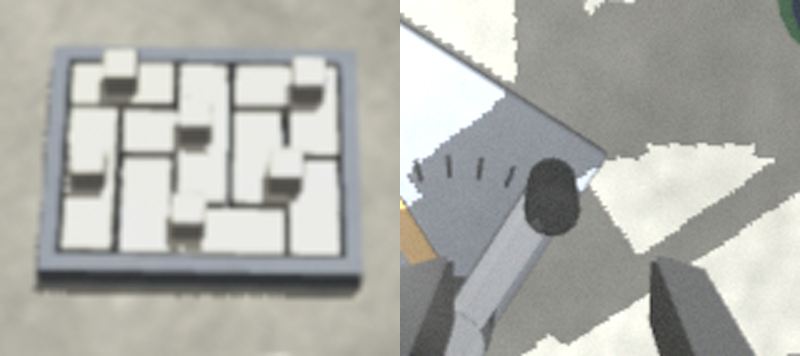

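The last picture shows all six inserts in their ribs and the lever at its stop, with the grip at crop right (552,205). I'll check the bar's level again by its post-face edges, without a picture.

```bash
python3 - <<'E'
from tray import *
S=load("ss");tr=np.array([.5486,-.0272,-.2912]);R=Rz(tr[2])
for k in SEAT:
    p=R@(np.array(SEAT[k])/1e3)+tr[:2]
    f=lambda z:proj(S,np.r_[R@np.array([.012,0])+p,z])[0]
    a,b=f(.054),f(.026); c=(a+b)/2; n=40
    t=np.linspace(-6,10,161) # px along v from top edge
    prof=np.mean([cv2.remap(S["color"].min(2).astype(np.float32),np.full((161,1),c[0]+d,np.float32),(a[1]+t).astype(np.float32).reshape(-1,1),cv2.INTER_CUBIC).ravel() for d in(-2,-1,0,1,2)],axis=0)
    lo=prof[40:120].argmin()+40; g=np.gradient(prof); up=t[max(lo-35,0)+g[max(lo-35,0):lo].argmin()]; dn=t[lo+g[lo:lo+45].argmax()]
    print(k,"top edge",round(up,2),"bottom edge",round(dn-(b-a)[1],2),"min",round(prof.min()))
s=load("ws")
q=ray(s,(260+152*.4,120+205*.3989),.082); print("grip",q.round(4)) 
q=ray(s,(260+152*.4,120+212*.3989),.082); e=q[:2]-[.4039,-.3241]; print(q.round(4),np.hypot(*e),np.arctan2(e[1],e[0]))
E
python3 go.py .478 -.354 .03 .2
```

```text
l top edge 0.5 bottom edge 0.38 min 73
s top edge 0.2 bottom edge 0.52 min 73
t top edge -0.3 bottom edge 0.16 min 73
v top edge 0.4 bottom edge 0.74 min 73
bar top edge -0.1 bottom edge 1.22 min 72
short top edge -0.1 bottom edge -0.68 min 73
grip [ 0.4798 -0.3522  0.082 ]
[ 0.4773 -0.3527  0.082 ] 0.07875344104687297 -0.3710619656452413
t61.0 turn -0.001 (0.0 rows) after: 0.0001 0.0022 0.0863 (2.1 rows) | noturn: 0.0001 0.0022 q1 -0.73 q6 0.64 w 0.050 F [ 0.3  0.5 -0. ]
```

The grasp and seating heights differ by 5.9 mm for five inserts but 7.0 mm for the short bar, so it may ride on a rib's shoulder. I'll re-seat it before touching the lever.

```bash
python3 nudge.py '.05 0 0 0 .12;.05 0 0 0 .12;.05 0 0 0 .12;.05 0 0 0 .127;.05 0 0 0 0'; python3 go.py .4741 -.0668 .12 -.291
```

```text
time: 61.37
tool_pos: [0.4776, -0.3521, 0.1166]
ee_rot: [3.142, -0.0, -0.288]
wrist_force: [0.4, 1.0, -0.6]
width: 0.0501
finger_force: 0.0
t61.4 turn 0.003 (0.0 rows) after: -0.0852 -0.2723 -0.0034 (6.8 rows) | noturn: -0.0843 -0.2726 q1 -0.73 q6 1.13 w 0.050 F [ 0.4  1.  -0.6]
```

```bash
python3 nudge.py '.05 -.0107 -.034 0 .003;.05 -.0107 -.034 0 0;.05 -.0107 -.034 0 0;.05 -.0107 -.034 0 0;.05 -.0107 -.034 0 0;.05 -.0107 -.034 0 0;.05 -.0107 -.034 0 0;.05 -.0103 -.034 0 0;.05 0 0 .03 0;.05 0 0 .03 0;.05 0 0 .03 0;.05 0 0 .015 0;.05 0 0 0 0;.05 0 0 0 0;.05 0 0 0 0;.05 0 0 0 0;.05 0 0 0 0;.05 0 0 0 0;.05 0 0 0 0'; python3 go.py .4741 -.0668 -.004 -.291
```

```text
time: 62.95
tool_pos: [0.4737, -0.0686, 0.0122]
ee_rot: [3.142, -0.002, -0.29]
wrist_force: [0.1, 0.2, -0.5]
width: 0.0501
finger_force: 0.0
t63.0 turn 0.001 (0.0 rows) after: -0.0001 -0.0019 0.0162 (0.4 rows) | noturn: -0.0001 -0.0019 q1 -0.26 q6 1.60 w 0.050 F [ 0.1  0.2 -0.5]
```

```bash
python3 nudge.py '.05 0 -.0015 .008 0;.05 0 0 .008 0;.05 0 0 0 0;.05 0 0 0 0;.05 0 0 0 0;.05 0 0 0 0;.01 0 0 0 0;.01 0 0 0 0;.01 0 0 0 0;.01 0 0 0 0;.01 0 0 0 0;.01 0 0 0 0;.01 0 0 0 0;.01 0 0 0 0'; python3 go.py .4741 -.0668 -.004 -.291
```

```text
time: 64.12
tool_pos: [0.4733, -0.0669, -0.0048]
ee_rot: [3.141, 0.0, -0.29]
wrist_force: [0.0, 0.4, -0.5]
width: 0.0241
finger_force: 29.8
t64.1 turn 0.001 (0.0 rows) after: 0.0007 -0.0003 -0.0008 (0.0 rows) | noturn: 0.0007 -0.0003 q1 -0.26 q6 1.60 w 0.024 F [ 0.   0.4 -0.5]
```

```bash
python3 nudge.py '.01 0 0 -.003 0;.01 .0006 0 0 0;.01 0 0 0 0;.01 0 0 .003 0;.01 0 0 .002 0;.01 0 0 .001 0;.01 0 0 0 0;.01 0 0 0 0;.01 0 0 0 0'; python3 go.py .4741 -.0668 -.004 -.291
```

```text
time: 64.87
tool_pos: [0.4739, -0.0667, -0.0063]
ee_rot: [-3.141, 0.0, -0.29]
wrist_force: [-4.8, 2.9, 7.9]
width: 0.0238
finger_force: 30.0
t64.9 turn 0.001 (0.0 rows) after: 0.0002 0.0000 -0.0023 (0.1 rows) | noturn: 0.0002 0.0000 q1 -0.26 q6 1.60 w 0.024 F [-4.8  2.9  7.9]
```

The short bar dropped another 1.5 mm and is now on the floor. Releasing and going to the lever.

```bash
python3 nudge.py '.01 0 0 -.0015 0;.045 0 0 0 0;.045 0 0 0 0;.045 0 0 0 0;.045 0 0 0 0;.05 0 0 -.03 0;.05 0 0 -.03 0;.05 0 0 -.03 -.12;.05 0 0 -.03 -.12;.05 0 0 0 -.12;.05 0 0 0 -.13;.05 0 0 0 0'; python3 go.py .478 -.353 .12 .2
```

```text
time: 65.87
tool_pos: [0.4745, -0.0673, 0.1146]
ee_rot: [3.141, -0.001, 0.197]
wrist_force: [-0.5, 0.6, -0.6]
width: 0.0501
finger_force: 0.0
t65.9 turn -0.003 (0.0 rows) after: -0.0534 0.2807 -0.0054 (6.9 rows) | noturn: -0.0524 0.2809 q1 -0.26 q6 1.11 w 0.050 F [-0.5  0.6 -0.6]
```

```bash
python3 nudge.py '.05 -.0067 .0351 0 -.003;.05 -.0067 .0351 0 0;.05 -.0067 .0351 0 0;.05 -.0067 .0351 0 0;.05 -.0067 .0351 0 0;.05 -.0067 .0351 0 0;.05 -.0067 .0351 0 0;.05 -.0067 .0351 0 0;.05 0 0 0 0;.05 0 0 0 0;.05 0 0 0 0;.05 0 0 0 0;.05 0 0 0 0'; python3 go.py .478 -.353 .03 .2; python3 - <<'E'
# grip from wrist view: dark round blob
from h import *
from bench import robot
s=robot.snapshot("wrist"); g=s["color"].max(2)
print(proj(s,[[.478,-.353,.082],[.478,-.353,.05]]).round(1))
m=(g<60).astype(np.uint8);n,lab,st,ce=cv2.connectedComponentsWithStats(m)
for i in range(1,n):
    if 100<st[i,4]<3000: print(st[i],ce[i].round(1))
E
```

```text
time: 66.95
tool_pos: [0.4768, -0.3515, 0.114]
ee_rot: [-3.141, -0.0, 0.199]
wrist_force: [0.4, 0.9, 0.3]
width: 0.0503
finger_force: 0.0
t67.0 turn -0.001 (0.0 rows) after: 0.0008 0.0017 0.0840 (2.0 rows) | noturn: 0.0008 0.0017 q1 -0.73 q6 0.64 w 0.050 F [0.4 0.9 0.3]
[[321.9 204.1]
 [321.7 195.1]]
[ 417   73   50   77 1567] [435.4 113.7]
[ 88 149  19  38 218] [ 96.2 168.4]
[310 184  22  30 529] [320.7 198.7]
[613 208  27  56 228] [627.1 236.2]
[ 337  225   88   81 1416] [378.8 278.9]
[ 217  251   81   55 1267] [258.8 286.7]
```

```bash
python3 nudge.py '.05 .0008 .0012 .03 0;.05 0 0 .03 0;.05 0 0 .024 0;.05 0 0 0 0;.05 0 0 0 0;.05 0 0 0 0;.021 0 0 0 0;.021 0 0 0 0;.021 0 0 0 0;.021 0 0 0 0;.021 0 0 0 0;.021 0 0 0 0;.021 0 0 0 0'; python3 arc.py .4039 -.3241 .2 6
```

```text
time: 68.08
tool_pos: [0.4776, -0.3526, 0.0303]
ee_rot: [-3.139, -0.0, 0.198]
wrist_force: [-0.8, 5.1, 4.4]
width: 0.0211
finger_force: 2.7
r 0.0790 th -0.369
-0.17: 0.0071 -0.0141
0.03: 0.0042 -0.0152
0.23: 0.0011 -0.0157
0.43: -0.0021 -0.0156
0.63: -0.0052 -0.0149
0.83: -0.0080 -0.0136
```

```bash
python3 nudge.py '.021 .0036 -.007 0 0;.021 .0036 -.007 0 0;.021 .0021 -.0076 0 0;.021 .0021 -.0076 0 0;.021 .0006 -.0079 0 0;.021 .0006 -.0079 0 0;.021 -.001 -.0078 0 0;.021 -.001 -.0078 0 0;.021 0 0 0 0;.021 0 0 0 0'; python3 arc.py .4039 -.3241 .1 4
```

```text
time: 68.92
tool_pos: [0.4748, -0.2911, 0.0294]
ee_rot: [-3.139, 0.002, 0.198]
wrist_force: [-0.5, 1.2, 1.1]
width: 0.021
finger_force: 0.8
r 0.0782 th 0.436
0.54: -0.0022 -0.0075
0.64: -0.0030 -0.0072
0.74: -0.0037 -0.0069
0.84: -0.0043 -0.0065
```

```bash
python3 nudge.py '.021 -.0022 -.0075 0 0;.021 -.0026 -.0072 0 0;.021 -.003 -.0058 0 0;.021 0 0 0 0;.021 0 0 0 0;.021 0 0 0 0'; python3 arc.py .4039 -.3241 .05 2; python3 - <<'E'
from h import *
from bench import robot
s=robot.snapshot("wrist"); hsv=cv2.cvtColor(s["color"],cv2.COLOR_BGR2HSV)
m=((hsv[...,0]>8)&(hsv[...,0]<28)&(hsv[...,1]>110)&(hsv[...,2]>40)).astype(np.uint8); m[260:]=0
n,lab,st,ce=cv2.connectedComponentsWithStats(m)
for i in range(1,n):
    if st[i,4]>60:
        print(st[i],ce[i].round(1)); P=np.argwhere(lab==i)[:,::-1]; W=np.array([ray(s,q,.0125)[:2] for q in P])
        vx,vy,x0,y0=cv2.fitLine(W.astype(np.float32),cv2.DIST_L2,0,1e-4,1e-4).ravel(); print(W.mean(0).round(4),"line ang",np.arctan2(vy,vx),"bearing from hinge",np.arctan2(*(W.mean(0)-[.4039,-.3241])[::-1]))
E
```

```text
time: 69.42
tool_pos: [0.4638, -0.2735, 0.0297]
ee_rot: [-3.14, 0.001, 0.198]
wrist_force: [-0.6, 1.4, 0.5]
width: 0.021
finger_force: 0.4
r 0.0784 th 0.702
0.75: -0.0020 -0.0034
0.80: -0.0021 -0.0033
```

```bash
python3 nudge.py '.05 0 0 0 0;.05 0 0 0 0;.05 0 0 0 0;.05 0 0 0 0;.05 0 0 0 0;.05 0 0 -.03 0;.05 0 0 -.03 0;.05 0 0 -.03 0;.05 -.03 0 0 0;.05 -.03 0 0 0;.05 -.02 0 0 0;.05 0 0 0 0;.05 0 0 0 0'; cat > lev.py <<'E'
from h import *
from bench import robot
h=np.array([.4039,-.3241])
for nm in("wrist","top","scene"):
    s=robot.snapshot(nm); np.savez(f"pics/L_{nm}.npz",**s); hsv=cv2.cvtColor(s["color"],cv2.COLOR_BGR2HSV)
    u,v=proj(s,[.455,-.285,.03])[0]; print(nm,u.round(),v.round())
    yy,xx=np.mgrid[:400,:640]; near=np.hypot(xx-u,yy-v)<(70 if nm=="wrist" else 30)
    for name,m,z in(("brass",(hsv[...,0]>8)&(hsv[...,0]<28)&(hsv[...,1]>100)&(hsv[...,2]>60),.0125),("dark",s["color"].max(2)<62,.065)):
        n,lab,st,ce=cv2.connectedComponentsWithStats((m&near).astype(np.uint8))
        for i in range(1,n):
            if st[i,4]>(25 if nm=="wrist" else 6):
                w=ray(s,ce[i],z)[:2]; e=w-h; print("  ",name,st[i],"r %.3f bearing %.3f"%(np.hypot(*e),np.arctan2(e[1],e[0])))
E
python3 lev.py
```

```text
time: 70.55
tool_pos: [0.3858, -0.2899, 0.1202]
ee_rot: [3.141, -0.001, 0.196]
wrist_force: [-0.1, 0.2, 0.5]
width: 0.0502
finger_force: 0.0
wrist 329.0 123.0
   brass [302  91  16  17 112] r 0.097 bearing 0.742
top 405.0 228.0
   brass [394 219  12  15  47] r 0.085 bearing 0.722
   dark [391 213  43  45 484] r 0.041 bearing 1.200
   dark [399 218   8   8  47] r 0.083 bearing 0.682
   dark [427 236   7  12  39] r 0.020 bearing -1.184
   dark [422 247   3   5   8] r 0.012 bearing 3.093
scene 217.0 209.0
   brass [206 204  24  15  67] r 0.073 bearing 0.708
   dark [195 199  11   7  51] r 0.041 bearing 0.037
   dark [215 199  10  14  99] r 0.083 bearing 0.669
```

```bash
python3 - <<'E'
from h import *
h=np.array([.4039,-.3241])
for nm in("w1","w2","w3","top0","scene0","s3"):
    s=load(nm); hsv=cv2.cvtColor(s["color"],cv2.COLOR_BGR2HSV)
    m=(hsv[...,0]>8)&(hsv[...,0]<28)&(hsv[...,1]>100)&(hsv[...,2]>50)
    W=np.array([ray(s,q,.0125)[:2] for q in np.argwhere(m)[:,::-1]]); d=W-h; r=np.hypot(*d.T); W=W[(r<.112)&(d[:,0]>-.01)]; d=W-h;r=np.hypot(*d.T)
    b=np.arctan2(d[:,1],d[:,0]); k=r>.06
    vx,vy,*_=cv2.fitLine(W.astype(np.float32),cv2.DIST_HUBER,0,1e-4,1e-4).ravel()
    print(nm,len(W),"line %.3f"%np.arctan(vy/vx),"bearing all %.3f tip(r>.085) %.3f n%d maxr %.3f"%(b[k].mean(),np.median(b[r>.085]),(r>.085).sum(),r.max()))
s=load("L_wrist");g=s["color"].max(2);u,v=proj(s,[.4655,-.273,.065])[0];print(u,v)
n,lab,st,ce=cv2.connectedComponentsWithStats((g<60).astype(np.uint8))
for i in range(1,n):
    if st[i,4]>100 and np.hypot(*(ce[i]-[u,v]))<60:
        w=ray(s,ce[i],.065)[:2];e=w-h;print(st[i],"r %.3f b %.3f"%(np.hypot(*e),np.arctan2(e[1],e[0])))
E
```

```text
w1 489 line 0.725 bearing all 0.725 tip(r>.085) 0.725 n125 maxr 0.101
w2 1102 line 0.720 bearing all 0.726 tip(r>.085) 0.725 n305 maxr 0.102
w3 1223 line 0.720 bearing all 0.726 tip(r>.085) 0.725 n338 maxr 0.102
top0 72 line 0.746 bearing all 0.714 tip(r>.085) 0.716 n29 maxr 0.103
scene0 119 line 0.716 bearing all 0.730 tip(r>.085) 0.722 n29 maxr 0.100
s3 117 line 0.717 bearing all 0.728 tip(r>.085) 0.722 n29 maxr 0.100
318.70060184211684 108.27622686294646
```

```bash
python3 - <<'E'
from h import *
h=np.array([.4039,-.3241]); s=load("L_wrist");g=s["color"].max(2).astype(int)
for t in(50,70,85,100):
    m=(g<t).astype(np.uint8); m[150:]=0; m[:,:270]=0;m[:,370:]=0
    n,lab,st,ce=cv2.connectedComponentsWithStats(m)
    for i in range(1,n):
        if st[i,4]>60:
            w=ray(s,ce[i],.065)[:2];e=w-h;print(t,st[i],"r %.3f b %.3f"%(np.hypot(*e),np.arctan2(e[1],e[0])))
print(g[96:124:3,300:340:3])
E
```

```text
85 [308  96  23  24 430] r 0.081 b 0.686
100 [307  95  25  25 453] r 0.081 b 0.685
[[181 186 222 220 210  85  71  74 103 109 107 109 106 106]
 [178 213 222 205  77  75  73  75  74  71 109 107 106 106]
 [179 223 221  75  78  77  73  76  75  74 101 108 111 109]
 [178 221 207  79  78  77  76  75  73  74  79 105 107 107]
 [178 173 171  74  79  82  81  73  74  72  72 106 107 106]
 [182 180 180  74  78  79  75  77  73  72 100 106 108  95]
 [180 179 180  91  80  78  79  74  78  66 167 106 107  66]
 [178 180 179 176  94  71  75  73  75 221 224 145 105  76]
 [177 178 124 109 105 195 216 220 226 225 224 218 105 101]
 [175 153 109 106 102  88 226 228 222 224 224 222 144 104]]
```

The wrist view puts the lever at 0.686 and the pointer at 0.724, which is 0.04 rad off and inside the 0.09 limit. Handing in.

```bash
python3 -c "
from bench import robot
print(robot.close_job())"
```

```text
the job is handed in; nothing more can be done
None
```

The job is handed in: I shut the lever, seated all six inserts flush and swung the lever to about 0.04 rad from the pointer (limit 0.09), all by my own measurements, as no verdict came back.

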